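Move the rear filter to the short optical rail

ROBOT

A 7-joint arm with a two-finger parallel gripper is mounted at the origin on a cart in front of the work surface, level with it; the furniture and walls round the work are solid. World frame = base frame: x ahead of the robot, y to its left, z up, the work surface at z = 0. Lengths are in m, angles in rad, forces in N, time in s.
With the tool pointing down it reaches from about 0.4 to 0.85 m from the base axis. Payload 4.4 kg.
Tool frame: the origin (TCP) lies on the front face of the gripper's body, between the roots of the fingers; the fingertips stand 97 mm ahead of it and the grasp point (between the pads) lies 78 mm ahead of it; z points along the fingers, y is the direction in which the jaws open and shut (so a half turn about z gives the same grasp; the last joint's range is limited). The gripper opens to 94 mm and grips with 3 to 60 N. Pads are 16 mm wide; open, the fingers measure 119 mm over their backs; the gripper's body (75 mm by 177 mm) begins 78 mm behind the grasp point.
Start: joints at [-1.258, 0.628, 0.038, 1.517, -0.027, 0.996, -0.02], TCP at [0.24, 0.604, 0.303] pointing down, gripper open.
Joint ranges: [-3.06, 3.06], [-0.37, 2.12], [-1.25, 1.32], [0.18, 2.47], [-1.1, 4.24], [0.23, 1.98], [-2.94, 2.94]. Speed limits (rad/s): [2.57, 2.57, 3.14, 3.14, 3.14, 3.14, 3.14].

INTERFACE

Orientations are given as [roll, pitch, yaw] about the fixed x, y, z axes, in that order (R = Rz(yaw) Ry(pitch) Rx(roll)).
In Python, from cell import * gives the robot as it stands.
- The arm moves only by the tool play_rows, never from a script. Its argument "targets" is a list that holds one entry, the list of rows, each a list of 5 numbers: the shift along the world's x, y, z in mm, then the turn about the world's z in degrees, then the closure, from 0 (fully open) to 1 (shut). In form: [[[dx, dy, dz, roll, grip], ...]]. A call has 1 to 5 rows; each row shifts and turns the commanded pose from where the row before left it; what a row does not reach is not made up. A row lasts 1/12 s, in which the tool goes at most 41.7 mm and 7.16 degrees, less where a joint would pass 70% of its speed; a pose out of reach is approached as far as the arm can. A call is refused whole if a number of a shift passes 41.7 or a number of a turn 7.16, either way. A call with a gripper value outside its range is refused whole. The fingers move at their own pace and stop on an object; "grip_force" is the grip in N (left out, the last holds). Time passes only in rows, so rows that do not move let the fingers close. It gives the time, the measured TCP pose, the force and the opening at its end, in the units of the state.
- read_state(): the state, without advancing time (a new reading comes with each control period).
- camera(name): name is "scene" or "side" or "wrist"; returns (picture, depth): 420x560x3 uint8, red, green, blue; 420x560 float32, m along the optical axis (not along the pixel's ray), 0 where there is no reading.
- get_calibration(name): a dict with "fx", "fy", "cx", "cy" (pixels), "camera_from_world" (4x4, takes a point from world to camera coordinates); the wrist camera has in their place "T_tool_cam" (4x4, takes a point from camera to tool coordinates, whose origin is the TCP and whose axes are the flange's). Camera axes: x right, y down, z forward; pixel columns grow to the right and rows downward; lengths in m; the calibration is good to about 2 mm. A picture is of the moment at which its call begins: read the wrist's pose just before it. get_calibration takes no time and is no camera call.
- sign_off(): hands the job in, once; it reports no verdict.
The state is a dict: "time_s": time; "qpos": joint angles; "dq": joint speeds; "joint_efforts": joint torques, N m; "tool_pos": TCP position; "tcp_rot": TCP orientation; "force": force on the tool from outside, world axes, zero at the start; "ft_torque": the same for the moment, N m; "finger_gap": finger opening in m.
Only numpy, scipy, OpenCV 4.12 (cv2) and the standard library are available. Lean on these libraries where they do the work, as an engineer would, in place of code of your own. Each camera call takes 0.05 s, during which the arm holds its last target. There are 200 camera calls.

TASK

Move the amber filter post from the long optical rail to the short one, slid home against its stop. The blue and green posts stand before it and the posts only come off at the open end, so first stand those two on the rubber-lined tray, and afterwards slide both back to where they stood on the long rail. Keep all posts upright, with their rings square across the rail as before, and do not disturb the brown bottle.

Things in the scene. Friction and masses are not known exactly. Their poses are not given: they have to be found in the camera images.
- long_rail: Fixed dark grey rail, 64 mm wide, 30 high. Origin on the bench under mid groove, +x along it to the closed end, z up. Groove x -90 to +90 mm, floor z 6, 38 wide; lips over it (z 24 to 30) leave a 20 mm gap, so bases slide along x only and cannot be lifted. Silver stop at x = +78. Amber stands at x about +56, blue and green at about +6 and -44 in either order.
- long_apron (a point): Point on the floor (z 6 mm) of the long rail's open apron, on its centre line at rail x = -110 mm, axes as the rail. A base centred here is clear of the lips: lift or set down posts here. The lips begin 20 mm towards +x; the apron ends 16 mm towards -x. Its side walls, to z 24 mm, flare from 38 mm apart at the lips to about 60 at the outer end.
- short_rail: Fixed empty dark grey rail of the same cross-section and axes as long_rail, but its groove with lips runs from x -40 to +40 mm from the origin (on the bench, under mid groove); silver end stop at x = +28, so a post touching the stop has its centre at x = +12 mm. Open apron at the -x end.
- short_apron (a point): Point on the floor (z 6 mm) of the short rail's apron, on its centre line at rail x = -60 mm, axes as the rail; apron shaped as at long_apron, the lips begin 20 mm towards +x. A base centred here is clear of the lips.
- tray: Fixed aluminium tray lined with black rubber, 100 (x) by 150 (y) mm, origin under its centre; rubber surface 5 mm above the bench, rim 4 mm thick and 10 mm high.
- amber_post: Loose filter post, amber disc, ring edge and top pin; 0.1 to 0.16 kg. Origin under the centre of its round base (32 mm diameter, 12 high), z up. Stem 12 mm thick; upright ring, solid for grasping, centre z 69 mm, 36 mm diameter (along its y), 10 thick (along its x, the optical axis, which lies along the rail); pin to z 93. Grip it across the 36 or the 10 mm. In a rail its underside is at z 6.
- blue_post: The same post with blue disc, edge and pin; sizes and frame as amber_post.
- green_post: The same post with green disc, edge and pin; sizes and frame as amber_post.
- brown_bottle: Brown bottle with a red cap, 55 mm in diameter, 108 mm high, origin at the centre of its underside; loose, stands among the equipment at the left rear and is to be left alone.
Things that resemble listed ones, but are neither listed nor needed, are in the scene too. What is shaped like the blue_post but purple is not meant.

How it is judged:
By the outcome, as a careful person would: the job done as asked, in the order asked, and still so for the second after the job is handed in, with the robot touching nothing.
It also fails if it takes over 144 s, if anything falls off the work surface, if the arm or the gripper's body presses on something with over 40 N, if the wrist force passes 120 N, or if a joint passes its speed limit or range.

## Working session

There is one attempt and no reset: what is moved stays moved. The work goes in short steps, Python scripts to look and compute and a tool call to move; the robot and the scene stay as the last step left them, time stands still between calls to the robot, and variables do not carry over. Pictures are saved under pics/ and viewed, about 12 in all and at most 16, crops included, and the job is handed in when it is done.

Besides the shell and the picture viewer there is one more tool, called as name([rows], argument=value, ...), one row to a line, values as JSON. play_rows: Moves the arm, as the interface text tells. Its arguments: {"type":"object","properties":{"targets":{"type":"array"},"grip_force":{"type":"number"}},"required":["targets"]}

```bash
ls; mkdir -p pics
cat > h.py <<'E'
from cell import *
import numpy as np, cv2
def snap(n,f):
    s=read_state(); p,d=camera(n); cv2.imwrite(f'pics/{f}.png',p[:,:,::-1]); np.savez(f'pics/{f}.npz',p=p,d=d,pos=s['tool_pos'],rot=s['tcp_rot']); return p,d,s
E
python3 - <<'E'
from h import *
for n in ('scene','side'):
    p,d,s=snap(n,n+'0'); c=get_calibration(n); print(n,c)
print(s); print(get_calibration('wrist'))
E
```

```text
pics
scene {'fx': 397.6083323354528, 'fy': 397.6083323354528, 'cx': 277.76655991036523, 'cy': 205.12545388910382, 'camera_from_world': array([[ 0.75643648, -0.65377283,  0.01962005, -0.42132234],
       [-0.45988011, -0.55294784, -0.69480859,  0.23482827],
       [ 0.46509584,  0.51655569, -0.71892703,  0.88611714],
       [ 0.        ,  0.        ,  0.        ,  1.        ]])}
side {'fx': 534.7747719547152, 'fy': 534.7747719547152, 'cx': 281.10741554571575, 'cy': 210.0349458320686, 'camera_from_world': array([[ 0.90735724, -0.41989757, -0.01971986, -0.47197889],
       [-0.2728355 , -0.55258525, -0.78753434,  0.14365347],
       [ 0.31978685,  0.71995526, -0.61595519,  1.22617494],
       [ 0.        ,  0.        ,  0.        ,  1.        ]])}
{'time_s': 0.05, 'qpos': array([-1.25779862,  0.62928228,  0.03842972,  1.51830028, -0.02699944,
        0.99627736, -0.01999571]), 'dq': array([ 9.00739581e-04,  1.59671217e-04,  5.73245072e-04,  1.27400438e-03,
        1.92686527e-03, -7.42922459e-06,  7.35650997e-04]), 'joint_efforts': array([ 2.25866250e-03, -5.51304495e+01,  1.14851967e+00, -1.87337065e+01,
       -5.22886764e-02,  1.90724496e-02,  5.04328091e-05]), 'tool_pos': array([0.24017004, 0.6035189 , 0.30181676]), 'tcp_rot': array([-3.13984289e+00,  1.14635825e-05,  2.76281098e+00]), 'force': array([-0.26209713,  0.03359447, -0.78759757]), 'ft_torque': array([ 0.0347611 , -0.03060664, -0.00267855]), 'finger_gap': 0.09429351770607808}
{'fx': 362.7276279707178, 'fy': 362.7276279707178, 'cx': 280.18216423653536, 'cy': 211.2720989893799, 'T_tool_cam': array([[ 1.55788338e-04, -9.69405262e-01, -2.45465707e-01,
         7.14705170e-02],
       [ 9.99999543e-01, -8.04758878e-05,  9.52483419e-04,
        -1.17536514e-03],
       [-9.43096509e-04, -2.45465743e-01,  9.69404807e-01,
        -8.25953979e-02],
       [ 0.00000000e+00,  0.00000000e+00,  0.00000000e+00,
         1.00000000e+00]])}
```

View both.

View pics/scene0.png

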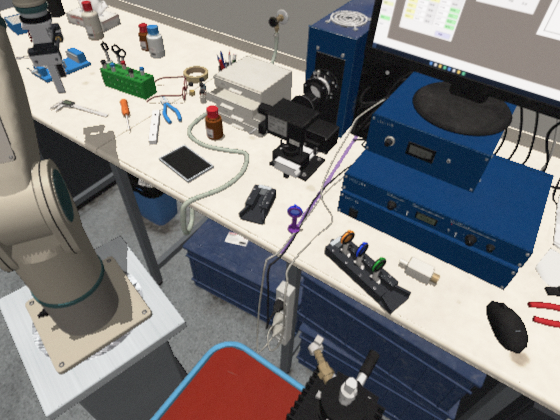

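View pics/side0.png

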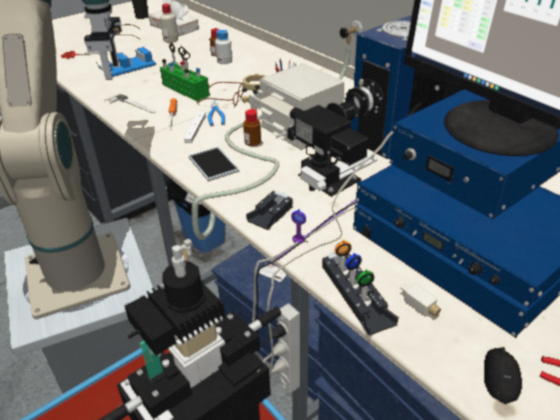

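```bash
cat >> h.py <<'E'
def ray(n,u,v,z,st=None):
    c=get_calibration(n)
    T=np.linalg.inv(c['camera_from_world']) if n!='wrist' else wT(st)@c['T_tool_cam']
    d=T[:3,:3]@np.array([(u-c['cx'])/c['fx'],(v-c['cy'])/c['fy'],1]); o=T[:3,3]
    return o+d*(z-o[2])/d[2]
def wT(st):
    from scipy.spatial.transform import Rotation as R
    T=np.eye(4); T[:3,:3]=R.from_euler('xyz',st['tcp_rot']).as_matrix(); T[:3,3]=st['tool_pos']; return T
def blobs(p,lo,hi,amin=15,roi=None):
    m=cv2.inRange(cv2.cvtColor(p,cv2.COLOR_RGB2HSV),np.array(lo),np.array(hi))
    if roi: k=np.zeros_like(m); x0,y0,x1,y1=roi; k[y0:y1,x0:x1]=m[y0:y1,x0:x1]; m=k
    n,l,s,c=cv2.connectedComponentsWithStats(m)
    return [(s[i].tolist(),c[i].round(1).tolist()) for i in range(1,n) if s[i,4]>=amin],m,l
E
python3 - <<'E'
from h import *
rois={'scene':(320,220,415,315),'side':(315,230,405,335)}
for n in rois:
    z=np.load(f'pics/{n}0.npz'); p=z['p']
    for c,lo,hi in (('amber',(8,120,90),(20,255,255)),('blue',(105,120,60),(125,255,255)),('green',(50,100,50),(80,255,255))):
        b=blobs(p,lo,hi,10,rois[n])[0]
        for s,ct in b: print(n,c,s,ct,ray(n,*ct,.075).round(4))
    x0,y0,x1,y1=rois[n]
for n,r in (('scene',(305,215,425,320)),('scene',(150,135,290,230)),('side',(310,230,410,340)),('side',(180,140,310,240))):
    x0,y0,x1,y1=r
    cv2.imwrite(f'pics/c_{n}_{x0}.png',cv2.resize(cv2.imread(f'pics/{n}0.png')[y0:y1,x0:x1],None,fx=4,fy=4,interpolation=2))
a=cv2.imread('pics/c_scene_305.png');b=cv2.imread('pics/c_scene_150.png')
w=np.zeros((420,800,3),np.uint8)
w[:]=0
w[:, :400]=cv2.resize(a,(400,420)); w[:380,400:]=cv2.resize(b[:,:],(400,380)); cv2.imwrite('pics/m.png',w)
E
```

```text
scene amber [341, 230, 13, 13, 68] [346.3, 235.8] [ 0.5486 -0.2589  0.075 ]
scene blue [361, 220, 54, 27, 560] [396.1, 228.5] [ 0.6598 -0.3217  0.075 ]
scene blue [356, 243, 11, 14, 63] [360.4, 248.9] [ 0.5444 -0.3069  0.075 ]
scene green [372, 258, 13, 14, 50] [376.7, 263.3] [ 0.5415 -0.3579  0.075 ]
scene green [377, 263, 6, 6, 15] [379.3, 265.6] [ 0.5411 -0.3657  0.075 ]
side amber [335, 240, 15, 14, 128] [342.2, 247.0] [ 0.547  -0.2628  0.075 ]
side blue [380, 230, 25, 14, 118] [394.1, 235.7] [ 0.6693 -0.2809  0.075 ]
side blue [393, 233, 5, 4, 10] [395.3, 234.6] [ 0.6739 -0.2789  0.075 ]
side blue [371, 237, 19, 15, 33] [380.0, 244.2] [ 0.6256 -0.2911  0.075 ]
side blue [394, 242, 5, 5, 10] [396.4, 244.2] [ 0.6577 -0.3068  0.075 ]
side blue [398, 247, 5, 6, 11] [400.4, 249.7] [ 0.6552 -0.3255  0.075 ]
side blue [394, 251, 11, 11, 20] [398.6, 256.2] [ 0.6399 -0.3408  0.075 ]
side blue [345, 254, 14, 14, 136] [352.0, 261.0] [ 0.5434 -0.3102  0.075 ]
side blue [321, 326, 5, 7, 12] [323.2, 328.8] [ 0.4025 -0.4433  0.075 ]
side green [357, 270, 15, 14, 142] [364.1, 277.1] [ 0.5411 -0.362   0.075 ]
```

View pics/c_scene_305.png

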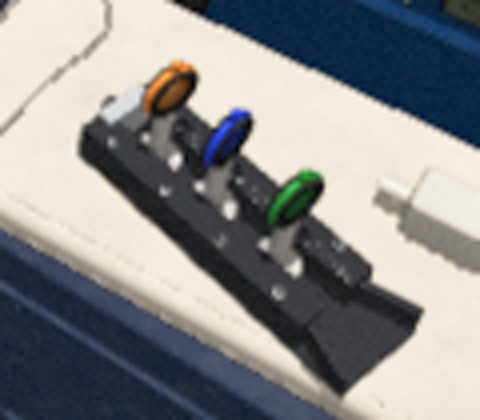

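View pics/c_scene_150.png

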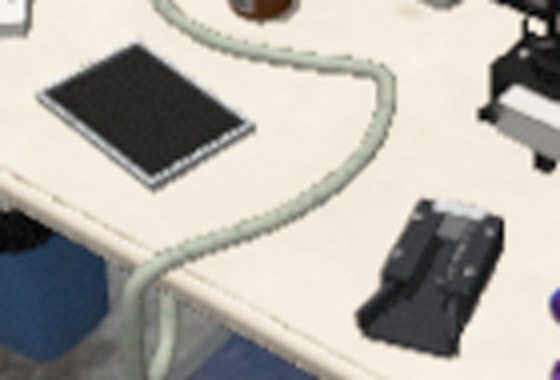

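Run:
```python
from h import *
for u,v in ((37,97),(137,40),(253,128),(153,187)): print('tray',ray('scene',150+u/4,135+v/4,.01).round(3))
for u,v in ((422,200),(500,212),(467,300),(388,277)): print('short top',ray('scene',150+u/4,135+v/4,.03).round(3))
for u,v in ((362,322),(455,353)): print('short end',ray('scene',150+u/4,135+v/4,.0).round(3))
for u,v in ((90,118),(375,270),(300,340)): print('long top',ray('scene',305+u/4,215+v/4,.03).round(3))
z=np.load('pics/scene0.npz');b=blobs(z['p'],(125,80,50),(150,255,255),20,(280,195,310,240))[0];print('purple',[(ray('scene',*c,.069).round(3),s) for s,c in b])
b=blobs(z['p'],(5,100,30),(15,255,140),20,(200,100,230,150))[0];print('bottle',[(ray('scene',*c,.04).round(3),s) for s,c in b])
# height map
g=np.zeros((24,20))
for n in('scene','side'):
    q=np.load(f'pics/{n}0.npz');d=q['d'];c=get_calibration(n);v,u=np.nonzero(d>0);dd=d[v,u]
    P=np.stack([(u-c['cx'])/c['fx']*dd,(v-c['cy'])/c['fy']*dd,dd,np.ones_like(dd)])
    W=(np.linalg.inv(c['camera_from_world'])@P)[:3]
    i=((W[1]+.6)/.05).astype(int);j=((W[0]-.3)/.03).astype(int);k=(i>=0)&(i<24)&(j>=0)&(j<20)&(W[1]>-.6)&(W[0]>.3)
    np.maximum.at(g,(i[k],j[k]),W[2][k])
np.set_printoptions(linewidth=200)
print('cols x',[round(.3+.03*j,2) for j in range(20)])
for i in range(24): print(round(-.6+.05*i,2),(g[i]*1000).astype(int))
```

```text
tray [0.377 0.357 0.01 ]
tray [0.475 0.37  0.01 ]
tray [0.485 0.22  0.01 ]
tray [0.391 0.211 0.01 ]
short top [0.522 0.057 0.03 ]
short top [0.556 0.012 0.03 ]
short top [ 0.483 -0.039  0.03 ]
short top [0.456 0.012 0.03 ]
short end [0.433 0.013 0.   ]
short end [ 0.464 -0.05   0.   ]
long top [ 0.524 -0.227  0.03 ]
long top [ 0.571 -0.411  0.03 ]
long top [ 0.501 -0.412  0.03 ]
purple [(array([ 0.491, -0.14 ,  0.069]), [288, 207, 18, 26, 191])]
bottle [(array([0.588, 0.355, 0.04 ]), [206, 115, 17, 25, 272])]
cols x [0.3, 0.33, 0.36, 0.39, 0.42, 0.45, 0.48, 0.51, 0.54, 0.57, 0.6, 0.63, 0.66, 0.69, 0.72, 0.75, 0.78, 0.81, 0.84, 0.87]
-0.6 [  0   0   0   0   0   0   0   0   3   3   3  20  31  37  81 151 152 151 149 119]
-0.55 [  0   0   0   0   0   0   0   3   3   4   3   3   4   3 150 152 152 152 152 151]
-0.5 [  0   0   0   0   0   0   0   4   3   4   5  34  25 128 151 152 152 152 153 153]
-0.45 [  0   0   0   0   0   0  31  31  32  30  36  37  36 151 152 152 153 267 180 152]
-0.4 [  0   0   0   0   0   0  33 101 101  31  36  37   3 153 152 152 268 270 276 283]
-0.35 [  0   0   0   0
[... 928 characters left out ...]
353 353]
0.2 [  0   4  14  14  12  12  14   3  14  20  16 137 127 171 169   0   0   0 351 350]
0.25 [  2   3  13  10   9  11  11  17  18  15 117 137 174 175 174 175 176 173 173 126]
0.3 [  3   4  13   9   9  12  11  19 106 111 138 152 173 174 175 175 174 174 174 164]
0.35 [  4   4  11  13  12  14  15  18 112 111 137 170 174 174 175 175 174 174 173   0]
0.4 [  3   3   4  20  16   3  15  18  19  12 136 175 175 176 174 174 175 175   0   0]
0.45 [  4   3   4  21  22  13   4  15  17  17  18  11  15   0 173 174 174 175   0   0]
0.5 [  4   5  12   3  21  22  19  18  17   3   4   4  28   3   0 137 146   0   0   0]
0.55 [  5   5  19   9   4  22  21  18  16   3  30  13  52  51   0 139 144 142 128   0]
```

play_rows([
  [[20, -31, 0, 1.8, 0], [20, -31, 0, 1.8, 0], [20, -31, 0, 1.8, 0], [20, -31, 0, 1.8, 0], [20, -31, 0, 1.8, 0]],
])

```text
time_s: 0.52
tool_pos: [0.3408, 0.4472, 0.3023]
tcp_rot: [-3.141, -0.0, 2.922]
force: [-0.2, -0.0, 0.2]
finger_gap: 0.0937
```

play_rows([
  [[20, -31, 0, 1.8, 0], [20, -31, 0, 1.8, 0], [20, -31, 0, 1.8, 0], [20, -31, 0, 1.8, 0], [20, -31, 0, 1.8, 0]],
])

```text
time_s: 0.93
tool_pos: [0.4409, 0.2922, 0.3025]
tcp_rot: [-3.141, -0.0, 3.079]
force: [1.4, -0.0, -0.1]
finger_gap: 0.0939
```

play_rows([
  [[0, 0, 0, 0, 0], [0, 0, 0, 0, 0]],
])

```text
time_s: 1.1
tool_pos: [0.4417, 0.2914, 0.3025]
tcp_rot: [-3.141, -0.0, 3.071]
force: [-0.9, 1.0, -0.3]
finger_gap: 0.0938
```

Run:
```python
from h import *
p,d,s=snap('wrist','w_tray');print(s['tool_pos'],s['tcp_rot'],s['qpos'].round(2),s['time_s'])
```

```text
[0.44166548 0.29141935 0.30246928] [-3.14059261e+00 -7.22263858e-05  3.07112889e+00] [-0.61  0.46 -0.04  1.85  0.02  0.83  0.84] 1.1
```

play_rows([
  [[5, -40, 0, 0, 0], [5, -40, 0, 0, 0], [5, -40, 0, 0, 0], [5, -40, 0, 0, 0], [5, -40, 0, 0, 0]],
])

```text
time_s: 1.57
tool_pos: [0.4648, 0.0945, 0.3027]
tcp_rot: [3.141, -0.0, 3.081]
force: [1.2, -0.3, -0.2]
finger_gap: 0.0943
```

play_rows([
  [[5, -40, 0, 0, 0], [5, -40, 0, 0, 0], [0, 0, 0, 0, 0], [0, 0, 0, 0, 0]],
])

```text
time_s: 1.9
tool_pos: [0.4754, 0.0134, 0.3026]
tcp_rot: [3.141, -0.0, 3.074]
force: [0.0, 0.6, 0.4]
finger_gap: 0.0939
```

Run:
```python
from h import *
p,d,s=snap('wrist','w_short');print(s['tool_pos'],s['tcp_rot'],s['qpos'].round(2),s['time_s'])
```

```text
[0.47544658 0.01337956 0.30259744] [ 3.14143169e+00 -1.78561751e-04  3.07416538e+00] [-0.08  0.38 -0.01  1.99  0.    0.77  1.41] 1.9
```

play_rows([
  [[7, -40, 0, 0, 0], [7, -40, 0, 0, 0], [7, -40, 0, 0, 0], [7, -40, 0, 0, 0], [7, -40, 0, 0, 0]],
])

```text
time_s: 2.37
tool_pos: [0.5118, -0.184, 0.3026]
tcp_rot: [3.14, 0.0, 3.083]
force: [1.2, -0.2, -0.1]
finger_gap: 0.0941
```

play_rows([
  [[7, -40, 0, 0, 0], [7, -40, 0, 0, 0], [7, -40, 0, 0, 0], [7, -40, 0, 0, 0]],
])

```text
time_s: 2.7
tool_pos: [0.5408, -0.3441, 0.3024]
tcp_rot: [3.139, 0.001, 3.083]
force: [0.9, 0.7, 0.4]
finger_gap: 0.0939
```

play_rows([
  [[0, 0, 0, 0, 0], [0, 0, 0, 0, 0], [0, 0, 0, 0, 0]],
])

```text
time_s: 2.95
tool_pos: [0.54, -0.3426, 0.302]
tcp_rot: [3.139, -0.0, 3.081]
force: [1.1, -0.2, -0.5]
finger_gap: 0.0941
```

Run:
```python
from h import *
p,d,s=snap('wrist','w_long');print(s['tool_pos'],s['tcp_rot'],s['qpos'].round(2),s['time_s'])
```

```text
[ 0.5399641  -0.34257701  0.30201649] [ 3.13887374e+00 -3.46203542e-04  3.08102258e+00] [ 0.51  0.61  0.02  1.55 -0.02  0.98  2.05] 2.95
```

View three.

View pics/w_long.png

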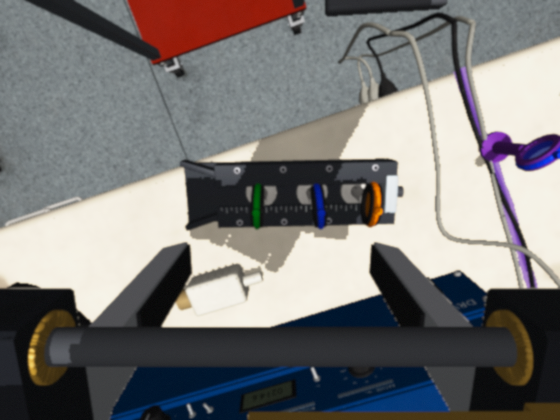

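View pics/w_short.png

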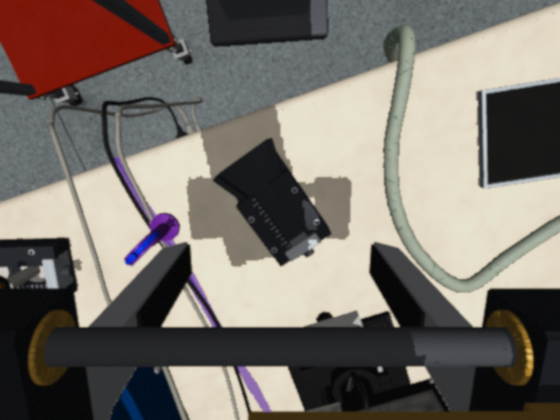

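View pics/w_tray.png

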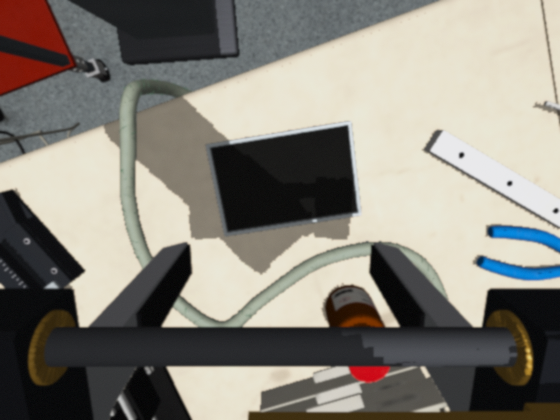

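Run:
```python
from h import *
def ld(f):
    z=np.load(f'pics/{f}.npz'); return z['p'],z['d'],dict(tool_pos=z['pos'],tcp_rot=z['rot'])
p,d,st=ld('w_long')
for c,lo,hi in (('amber',(8,120,90),(20,255,255)),('blue',(105,150,60),(125,255,255)),('green',(50,100,50),(80,255,255))):
    for s,ct in blobs(p,lo,hi,40,(230,150,395,240))[0]: print(c,s,ct,ray('wrist',*ct,.08,st).round(4))
g=cv2.cvtColor(p,cv2.COLOR_RGB2GRAY).astype(int)
print(g[145:240:2,290]); print(g[145:240:2,345])
# far & near boundaries at subpixel
for y0,y1,name in((150,175,'robot side'),(215,240,'far side')):
    P=[]
    for u in range(235,390,5):
        col=g[y0:y1,u]; gr=np.diff(col); k=np.argmin(gr) if name[0]=='r' else np.argmax(gr); P.append(ray('wrist',u,y0+k+.5,.03,st)[:2])
    P=np.array(P); l=np.polyfit(P[:,1],P[:,0],1)
    r=abs(P[:,0]-np.polyval(l,P[:,1]));P=P[r<np.median(r)*2.5+1e-4];l=np.polyfit(P[:,1],P[:,0],1)
    print(name,l,'x at y-.3',np.polyval(l,-.3),'-.4',np.polyval(l,-.4),'yaw',90-np.degrees(np.arctan(l[0])),len(P),r.max())
def crop(f,r,o):
    x0,y0,x1,y1=r; return cv2.resize(cv2.imread(f'pics/{f}.png')[y0:y1,x0:x1],o,interpolation=cv2.INTER_CUBIC)
w=np.zeros((600,800,3),np.uint8)
w[:280]=crop('w_long',(180,150,420,234),(800,280))
w[280:600,:320]=crop('w_short',(205,130,345,270),(320,320))
w[280:600,320:800]=crop('w_tray',(200,110,380,240),(480,320)) if 0 else crop('w_tray',(200,115,380,235),(480,320))
cv2.imwrite('pics/m2.png',w)
```

```text
amber [368, 181, 15, 46, 348] [376.3, 204.1] [ 0.544  -0.2598  0.08  ]
blue [313, 183, 13, 45, 331] [319.4, 205.1] [ 0.5419 -0.3089  0.08  ]
green [252, 184, 9, 45, 290] [256.3, 206.2] [ 0.5395 -0.3633  0.08  ]
[148 148 147 147 145 145 144 127  53  23  28  29  30  30  29  30  29  28
  28  28  27  27  28  28  29  28  29  27  27  26  31  49  46  30  29  28
  31  28  28  28  55 127 144 144 144 144 144 145]
[165 200 234 239 240 240 236 154  34  67  81  80  81  79  80  78  75  61
  31  51 125 139 135 132 131 134 133 127  90  37  42  54  57  38  29  28
  29  27  28  37 100 143 144 144 145 152 166 208]
robot side [0.04293435 0.52158702] x at y-.3 0.5087067103969745 -.4 0.5044132754363063 yaw 87.54155282928848 31 0.0006408500190399069
far side [0.0413338  0.58786801] x at y-.3 0.5754678742801843 -.4 0.5713344942622944 yaw 87.6330950239469 29 0.012136735869860082
```

View pics/m2.png

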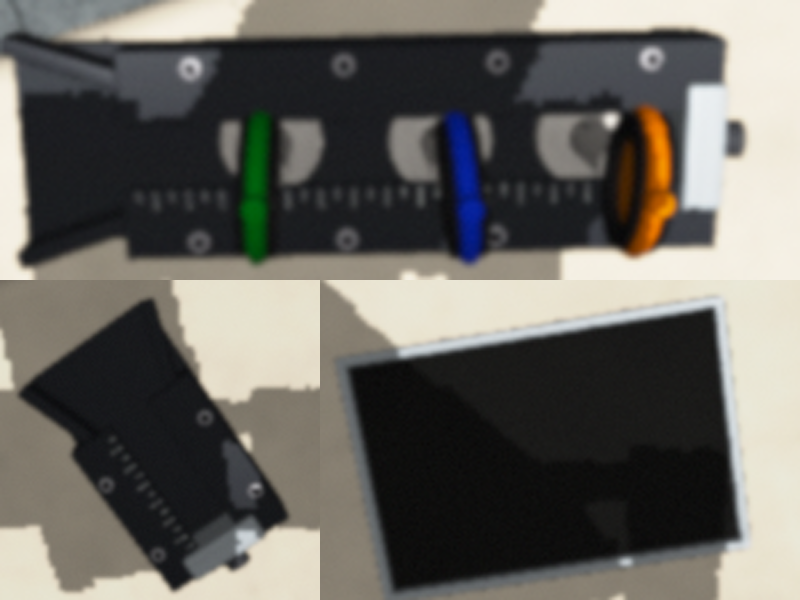

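Run:
```python
from h import *
def ld(f):
    z=np.load(f'pics/{f}.npz'); return z['p'],z['d'],dict(tool_pos=z['pos'],tcp_rot=z['rot'])
p,d,st=ld('w_long')
for n,u,v,z in (('lip far',218.4,226.8,.03),('end far',393.9,222.9,.03),('end robot',397,161.5,.03),('lip robot?',215,171,.03)): print(n,ray('wrist',u,v,z,st).round(4))
p,d,st=ld('w_short')
f=lambda a,b:(205+a/2.286,130+(b-280)/2.286)
for n,a,b,z in (('lip L',73,452,.03),('end L',175,590,.03),('end R top',287,515,.03),('end R bot',288,517,.0),('scr1',106,485,.03),('scr2',205,418,.03),('scr3',255,490,.03),('scr4',158,555,.03)): print(n,ray('wrist',*f(a,b),z,st).round(4))
f2=lambda a,b:(180+a/3.333,150+b/3.333)
p,d,st=ld('w_long')
for a,b in ((190,68),(344,65),(498,62),(651,58),(199,242),(346,239),(495,236)):print('scr',ray('wrist',*f2(a,b),.03,st).round(4))
p,d,st=ld('w_tray')
for u,v in((206.4,144.2),(350.7,121.7),(360.5,214.4),(227,232.4)): print('tray',ray('wrist',u,v,.01,st).round(4))
print({n:blobs(p,*c,30,(320,280,400,390))[0] for n,c in (('red',((0,150,100),(6,255,255))),)})
```

```text
lip far [ 0.5704 -0.4074  0.03  ]
end far [ 0.5772 -0.2287  0.03  ]
end robot [ 0.5149 -0.2267  0.03  ]
lip robot? [ 0.5134 -0.4049  0.03  ]
lip L [ 0.4844 -0.0314  0.03  ]
end L [0.5524 0.009  0.03  ]
end R top [0.5198 0.0616 0.03  ]
end R bot [0.5306 0.0658 0.    ]
scr1 [ 0.5004 -0.0182  0.03  ]
scr2 [0.4731 0.0274 0.03  ]
scr3 [0.5072 0.0478 0.03  ]
scr4 [0.5348 0.0025 0.03  ]
scr [ 0.5141 -0.3833  0.03  ]
scr [ 0.516 -0.338  0.03 ]
scr [ 0.5178 -0.2928  0.03  ]
scr [ 0.5194 -0.2479  0.03  ]
scr [ 0.5673 -0.3853  0.03  ]
scr [ 0.5691 -0.3405  0.03  ]
scr [ 0.5709 -0.2952  0.03  ]
tray [0.3892 0.2188 0.01  ]
tray [0.3772 0.366  0.01  ]
tray [0.4743 0.3743 0.01  ]
tray [0.4843 0.2298 0.01  ]
{'red': []}
```

play_rows([
  [[1.6, -18, 0, 1.3, 0.55], [0, 0, -30, 0, 0.55], [0, 0, -40, 0, 0.55], [0, 0, -20, 0, 0.55], [0, 0, 0, 0, 0.55]],
], grip_force=15)

```text
time_s: 3.42
tool_pos: [0.5387, -0.3592, 0.2081]
tcp_rot: [3.135, -0.008, 3.104]
force: [-0.2, 0.1, 0.2]
finger_gap: 0.0641
```

Run:
```python
from h import *
p,d,s=snap('wrist','w_g');print(s['tool_pos'],s['tcp_rot'],s['finger_gap'],s['force'])
```

```text
[ 0.53869483 -0.35924693  0.2080703 ] [ 3.13532783 -0.00771758  3.10377254] 0.06411573418881142 [-0.20305682  0.09920666  0.22840254]
```

View pics/w_g.png

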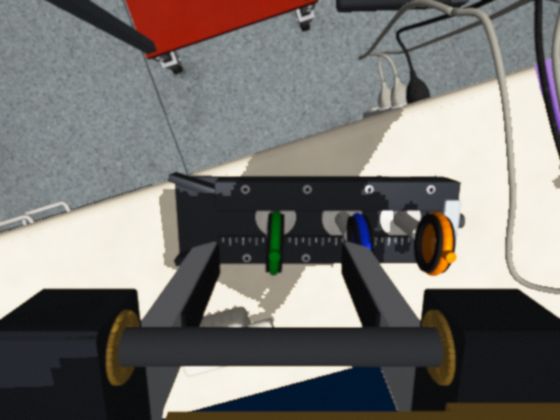

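play_rows([
  [[0, 0, 0, 0, 0.55], [0, 0, 0, 0, 0.55], [0, 0, 0, 0, 0.55], [0, 0, 0, 0, 0.55]],
])

```text
time_s: 3.8
tool_pos: [0.5408, -0.3643, 0.2145]
tcp_rot: [-3.14, 0.003, 3.1]
force: [0.5, 0.1, 1.0]
finger_gap: 0.0425
```

play_rows([
  [[0.8, 3, -20, 0, 0.55], [0, 0, -25, 0, 0.55], [0, 0, -16, 0, 0.55], [0, 0, 0, 0, 0.55], [0, 0, 0, 0, 0.55]],
])

```text
time_s: 4.22
tool_pos: [0.5407, -0.3611, 0.1518]
tcp_rot: [3.141, -0.001, 3.1]
force: [-0.2, -0.4, 0.1]
finger_gap: 0.0423
```

play_rows([
  [[0, 0, 0, 0, 0.95], [0, 0, 0, 0, 0.95], [0, 0, 0, 0, 0.95], [0, 0, 0, 0, 0.95], [0, 0, 0, 0, 0.95]],
])

```text
time_s: 4.63
tool_pos: [0.541, -0.3613, 0.1524]
tcp_rot: [-3.141, 0.001, 3.1]
force: [-0.9, -0.6, 0.7]
finger_gap: 0.0121
```

play_rows([
  [[0, 0, 0, 0, 0.95], [0, 0, 0, 0, 0.95], [0, 0, 0, 0, 0.95]],
])

```text
time_s: 4.88
tool_pos: [0.5411, -0.3612, 0.1523]
tcp_rot: [-3.141, 0.001, 3.1]
force: [0.4, 0.3, 3.8]
finger_gap: 0.0102
```

play_rows([
  [[-0.5, -13, 0, 0, 0.95], [-0.5, -13, 0, 0, 0.95], [-0.5, -13, 0, 0, 0.95], [-0.5, -13, 0, 0, 0.95], [-0.5, -13, 0, 0, 0.95]],
])

```text
time_s: 5.3
tool_pos: [0.5391, -0.4249, 0.1522]
tcp_rot: [3.139, 0.001, 3.101]
force: [-0.3, 4.0, 7.0]
finger_gap: 0.0099
```

play_rows([
  [[0, 0, 0, 0, 0.95], [0, 0, 0, 0, 0.95]],
])

```text
time_s: 5.47
tool_pos: [0.5382, -0.4283, 0.1523]
tcp_rot: [-3.138, 0.001, 3.098]
force: [-0.5, -2.3, 4.1]
finger_gap: 0.0098
```

play_rows([
  [[0, 0, 5, 0, 0.95], [0, 0, 10, 0, 0.95], [0, 0, 20, 0, 0.95], [0, 0, 20, 0, 0.95], [0, 0, 0, 0, 0.95]],
])

```text
time_s: 5.88
tool_pos: [0.54, -0.4264, 0.2108]
tcp_rot: [-3.139, 0.005, 3.101]
force: [1.8, -0.1, -0.8]
finger_gap: 0.0099
```

play_rows([
  [[0, 0, 30, 0, 0.95], [0, 10, 35, 0, 0.95], [-3, 25, 20, 0, 0.95], [-6, 38, 0, 0, 0.95], [-6, 38, 0, 0, 0.95]],
])

```text
time_s: 6.3
tool_pos: [0.523, -0.3143, 0.2924]
tcp_rot: [-3.141, 0.002, 3.098]
force: [1.0, 0.4, -2.8]
finger_gap: 0.01
```

play_rows([
  [[-6, 38, 0, 0, 0.95], [-6, 38, 0, 0, 0.95], [-6, 38, 0, 0, 0.95], [-6, 38, 0, 0, 0.95], [-6, 38, 0, 0, 0.95]],
])

```text
time_s: 6.72
tool_pos: [0.4919, -0.1227, 0.2911]
tcp_rot: [3.141, -0.002, 3.1]
force: [1.5, -0.1, -1.4]
finger_gap: 0.0101
```

play_rows([
  [[-6, 38, 0, 0, 0.95], [-6, 38, 0, 0, 0.95], [-6, 38, 0, 0, 0.95], [-6, 38, 0, 0, 0.95], [-6, 38, 0, 0, 0.95]],
])

```text
time_s: 7.13
tool_pos: [0.4618, 0.0669, 0.2912]
tcp_rot: [-3.141, -0.001, 3.1]
force: [0.6, 0.1, -2.8]
finger_gap: 0.0098
```

play_rows([
  [[-6, 38, 0, 0, 0.95], [-6, 38, 0, 0, 0.95], [-6, 38, 0, 0, 0.95], [-6, 38, 0, 0, 0.95], [-6, 38, 0, 0, 0.95]],
])

```text
time_s: 7.55
tool_pos: [0.4317, 0.2568, 0.2911]
tcp_rot: [-3.141, -0.001, 3.101]
force: [1.3, -0.7, -1.7]
finger_gap: 0.01
```

play_rows([
  [[0, 30, 0, 0, 0.95], [0, 10, 0, 0, 0.95], [0, 0, 0, 0, 0.95], [0, 0, 0, 0, 0.95]],
])

```text
time_s: 7.88
tool_pos: [0.4327, 0.2941, 0.291]
tcp_rot: [-3.14, -0.001, 3.1]
force: [-0.2, -0.7, -1.7]
finger_gap: 0.0099
```

play_rows([
  [[-4, 25, 0, 0, 0.95], [0, 12, -20, 0, 0.95], [0, 0, -35, 0, 0.95], [0, 0, -35, 0, 0.95], [0, 0, -30, 0, 0.95]],
])

```text
time_s: 8.3
tool_pos: [0.4296, 0.3289, 0.1701]
tcp_rot: [-3.139, -0.0, 3.097]
force: [0.1, -0.1, -1.4]
finger_gap: 0.0099
```

play_rows([
  [[0, 0, -13, 0, 0.95], [0, 0, -2, 0, 0.95], [0, 0, -2, 0, 0.95], [0, 0, -1.5, 0, 0.95], [0, 0, 0, 0, 0.95]],
])

```text
time_s: 8.72
tool_pos: [0.4301, 0.3316, 0.1543]
tcp_rot: [3.141, 0.002, 3.098]
force: [0.1, 0.4, -1.7]
finger_gap: 0.0102
```

play_rows([
  [[0, 0, -0.7, 0, 0.95], [0, 0, 0, 0, 0.95], [0, 0, 0, 0, 0.95]],
])

```text
time_s: 8.97
tool_pos: [0.4295, 0.3321, 0.1532]
tcp_rot: [3.141, 0.001, 3.1]
force: [-0.3, 0.4, -1.1]
finger_gap: 0.0099
```

play_rows([
  [[0, 0, -0.8, 0, 0.95], [0, 0, -0.8, 0, 0.95], [0, 0, 0, 0, 0.95]],
])

```text
time_s: 9.22
tool_pos: [0.4294, 0.3321, 0.1512]
tcp_rot: [3.141, 0.0, 3.1]
force: [-0.7, -0.1, 2.9]
finger_gap: 0.0099
```

play_rows([
  [[0, 0, -0.7, 0, 0.95], [0, 0, 0, 0, 0.95]],
])

```text
time_s: 9.38
tool_pos: [0.4295, 0.3321, 0.1512]
tcp_rot: [3.141, 0.001, 3.1]
force: [-1.8, -0.7, 9.0]
finger_gap: 0.0098
```

Contact. Release, rise, return to blue.

play_rows([
  [[0, 0, 0.8, 0, 0.8], [0, 0, 0, 0, 0.7], [0, 0, 0, 0, 0.6], [0, 0, 0, 0, 0.55], [0, 0, 0, 0, 0.55]],
])

```text
time_s: 9.8
tool_pos: [0.4291, 0.3318, 0.1507]
tcp_rot: [-3.141, -0.0, 3.1]
force: [-0.6, 0.8, -0.2]
finger_gap: 0.0397
```

play_rows([
  [[0, 0, 15, 0, 0.55], [0, 0, 30, 0, 0.55], [0, 0, 35, 0, 0.55], [0, 0, 35, 0, 0.55], [0, 0, 0, 0, 0.55]],
])

```text
time_s: 10.22
tool_pos: [0.4317, 0.3339, 0.2718]
tcp_rot: [3.134, 0.008, 3.099]
force: [0.9, 0.1, -0.0]
finger_gap: 0.0425
```

Run:
```python
from h import *
p,d,s=snap('wrist','w_g2');print(s['tool_pos'],s['tcp_rot'],s['finger_gap'],s['force'])
p,d,s=snap('side','s1')
cv2.imwrite('pics/s1c.png',cv2.resize(np.vstack([p[100:330,160:410]]),None,fx=2,fy=2)[:,:,::-1])
```

```text
[0.43166532 0.33388009 0.27181733] [3.13423732 0.00797834 3.09932674] 0.042547566280631686 [ 0.9051417   0.09429447 -0.02453528]
```

View pics/s1c.png

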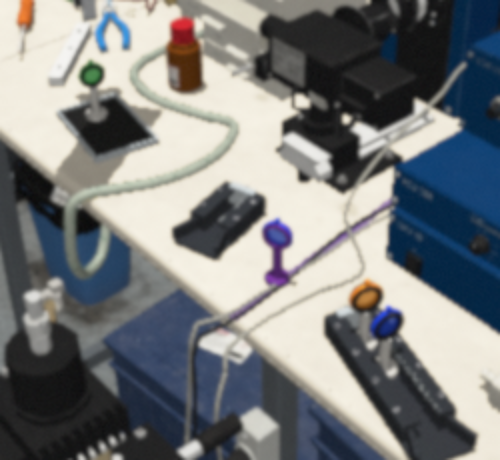

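play_rows([
  [[6.7, -38, 0, 0, 0.55], [6.7, -38, 0, 0, 0.55], [6.7, -38, 0, 0, 0.55], [6.7, -38, 0, 0, 0.55], [6.7, -38, 0, 0, 0.55]],
])

```text
time_s: 10.73
tool_pos: [0.4617, 0.1399, 0.2643]
tcp_rot: [-3.14, -0.003, 3.1]
force: [0.8, -0.8, 0.5]
finger_gap: 0.0422
```

play_rows([
  [[6.7, -38, 0, 0, 0.55], [6.7, -38, 0, 0, 0.55], [6.7, -38, 0, 0, 0.55], [6.7, -38, 0, 0, 0.55], [6.7, -38, 0, 0, 0.55]],
])

```text
time_s: 11.15
tool_pos: [0.4952, -0.0499, 0.2643]
tcp_rot: [3.142, -0.004, 3.1]
force: [1.0, 0.1, -0.4]
finger_gap: 0.0422
```

play_rows([
  [[6.7, -38, 0, 0, 0.55], [6.7, -38, 0, 0, 0.55], [6.7, -38, 0, 0, 0.55], [6.7, -38, 0, 0, 0.55], [6.7, -38, 0, 0, 0.55]],
])

```text
time_s: 11.57
tool_pos: [0.5288, -0.2397, 0.2639]
tcp_rot: [3.14, -0.004, 3.099]
force: [-0.1, 0.2, 0.6]
finger_gap: 0.0426
```

play_rows([
  [[6.7, -38, 0, 0, 0.55], [6.7, -34, 0, 0, 0.55], [0, 0, 0, 0, 0.55], [0, 0, 0, 0, 0.55], [0, 0, 0, 0, 0.55]],
])

```text
time_s: 11.98
tool_pos: [0.5424, -0.3089, 0.264]
tcp_rot: [3.139, -0.003, 3.1]
force: [0.3, 0.7, -0.2]
finger_gap: 0.0423
```

Run:
```python
from h import *
p,d,s=snap('wrist','w_b');print(s['tool_pos'],s['tcp_rot'],s['finger_gap'])
for c,lo,hi in (('amber',(8,120,90),(20,255,255)),('blue',(105,150,60),(125,255,255))):
    for b,ct in blobs(p,lo,hi,60,(230,150,460,290))[0]: print(c,b,ct,ray('wrist',*ct,.08,s).round(4))
```

```text
[ 0.54241854 -0.30885573  0.26403042] [ 3.13903218e+00 -3.13867264e-03  3.09981069e+00] 0.042342164625078886
amber [334, 192, 17, 51, 400] [343.0, 217.9] [ 0.5448 -0.2613  0.08  ]
blue [274, 192, 11, 51, 416] [278.9, 217.3] [ 0.5423 -0.3101  0.08  ]
```

play_rows([
  [[0.4, -1.3, -20, 0, 0.55], [0, 0, -35, 0, 0.55], [0, 0, -35, 0, 0.55], [0, 0, -16, 0, 0.55], [0, 0, -5, 0, 0.55]],
])

```text
time_s: 12.45
tool_pos: [0.5419, -0.308, 0.1514]
tcp_rot: [3.138, -0.006, 3.102]
force: [-0.1, 0.3, 0.2]
finger_gap: 0.0422
```

play_rows([
  [[0, 0, 0, 0, 0.55], [0, 0, 0, 0, 0.55], [0, 0, 0, 0, 0.75], [0, 0, 0, 0, 0.95], [0, 0, 0, 0, 0.95]],
])

```text
time_s: 12.87
tool_pos: [0.5442, -0.3117, 0.1564]
tcp_rot: [-3.141, 0.002, 3.1]
force: [-0.3, -0.4, 0.3]
finger_gap: 0.0257
```

play_rows([
  [[0, 0, 0, 0, 0.95], [0, 0, 0, 0, 0.95], [0, 0, 0, 0, 0.95], [0, 0, 0, 0, 0.95], [0, 0, 0, 0, 0.95]],
])

```text
time_s: 13.28
tool_pos: [0.5437, -0.3114, 0.1554]
tcp_rot: [-3.141, 0.0, 3.1]
force: [-0.6, 0.9, 3.6]
finger_gap: 0.0098
```

play_rows([
  [[-0.5, -13, 0, 0, 0.95], [-0.5, -13, 0, 0, 0.95], [-0.5, -13, 0, 0, 0.95], [-0.5, -13, 0, 0, 0.95], [-0.5, -13, 0, 0, 0.95]],
])

```text
time_s: 13.7
tool_pos: [0.5411, -0.3775, 0.1554]
tcp_rot: [3.141, 0.001, 3.099]
force: [0.1, 3.4, 6.4]
finger_gap: 0.0101
```

play_rows([
  [[-0.5, -13, 0, 0, 0.95], [-0.5, -13, 0, 0, 0.95], [-0.5, -13, 0, 0, 0.95], [-0.5, -11, 0, 0, 0.95], [0, 0, 0, 0, 0.95]],
])

```text
time_s: 14.12
tool_pos: [0.5381, -0.4308, 0.1554]
tcp_rot: [-3.138, 0.001, 3.096]
force: [-0.5, -1.9, 4.7]
finger_gap: 0.0098
```

play_rows([
  [[0, 0, 0, 0, 0.95], [0, 0, 5, 0, 0.95], [0, 0, 15, 0, 0.95], [0, 0, 25, 0, 0.95], [0, 0, 0, 0, 0.95]],
])

```text
time_s: 14.53
tool_pos: [0.5404, -0.4274, 0.2036]
tcp_rot: [-3.139, 0.004, 3.1]
force: [1.1, -0.8, -0.3]
finger_gap: 0.0098
```

play_rows([
  [[0, 0, 35, 0, 0.95], [0, 10, 35, 0, 0.95], [-3, 25, 20, 0, 0.95], [-6, 38, 0, 0, 0.95], [-6, 38, 0, 0, 0.95]],
])

```text
time_s: 14.95
tool_pos: [0.5237, -0.3151, 0.2906]
tcp_rot: [-3.14, 0.002, 3.098]
force: [0.8, 1.5, -0.8]
finger_gap: 0.01
```

play_rows([
  [[-6, 38, 0, 0, 0.95], [-6, 38, 0, 0, 0.95], [-6, 38, 0, 0, 0.95], [-6, 38, 0, 0, 0.95], [-6, 38, 0, 0, 0.95]],
])

```text
time_s: 15.37
tool_pos: [0.4928, -0.1235, 0.2893]
tcp_rot: [3.141, -0.002, 3.1]
force: [0.9, 1.1, -0.3]
finger_gap: 0.0101
```

play_rows([
  [[-6, 38, 0, 0, 0.95], [-6, 38, 0, 0, 0.95], [-6, 38, 0, 0, 0.95], [-6, 38, 0, 0, 0.95], [-6, 38, 0, 0, 0.95]],
])

```text
time_s: 15.78
tool_pos: [0.4628, 0.0662, 0.2894]
tcp_rot: [-3.141, -0.001, 3.1]
force: [0.4, 0.6, -1.6]
finger_gap: 0.0094
```

play_rows([
  [[-6, 38, 0, 0, 0.95], [-6, 38, 0, 0, 0.95], [-6, 38, 0, 0, 0.95], [-6, 30, 0, 0, 0.95], [-6, 15, 0, 0, 0.95]],
])

```text
time_s: 16.2
tool_pos: [0.4326, 0.2282, 0.2894]
tcp_rot: [3.14, -0.001, 3.105]
force: [0.5, 0.2, -0.7]
finger_gap: 0.0098
```

play_rows([
  [[0, 0, 0, 0, 0.95], [0, 0, 0, 0, 0.95]],
])

```text
time_s: 16.37
tool_pos: [0.4332, 0.224, 0.2893]
tcp_rot: [-3.14, -0.001, 3.102]
force: [0.4, -0.9, -0.9]
finger_gap: 0.0101
```

play_rows([
  [[0, 24, 0, 0, 0.95], [0, 12, -20, 0, 0.95], [0, 0, -35, 0, 0.95], [0, 0, -35, 0, 0.95], [0, 0, -25, 0, 0.95]],
])

```text
time_s: 16.78
tool_pos: [0.4339, 0.2572, 0.1727]
tcp_rot: [-3.139, -0.001, 3.097]
force: [-1.1, -0.7, -1.3]
finger_gap: 0.01
```

play_rows([
  [[0, 0, -13, 0, 0.95], [0, 0, -3, 0, 0.95], [0, 0, -1.5, 0, 0.95], [0, 0, 0, 0, 0.95], [0, 0, 0, 0, 0.95]],
])

```text
time_s: 17.2
tool_pos: [0.4349, 0.2594, 0.1585]
tcp_rot: [3.141, 0.002, 3.099]
force: [0.2, 0.3, -0.3]
finger_gap: 0.01
```

play_rows([
  [[0, 0, -0.8, 0, 0.95], [0, 0, 0, 0, 0.95]],
])

```text
time_s: 17.37
tool_pos: [0.4345, 0.2598, 0.1575]
tcp_rot: [3.141, 0.001, 3.099]
force: [-1.2, 0.8, -0.2]
finger_gap: 0.0098
```

play_rows([
  [[0, 0, -1, 0, 0.95], [0, 0, -1, 0, 0.95], [0, 0, -0.7, 0, 0.95], [0, 0, 0, 0, 0.95]],
])

```text
time_s: 17.7
tool_pos: [0.4342, 0.2598, 0.1543]
tcp_rot: [3.141, 0.0, 3.1]
force: [0.5, 0.1, 2.1]
finger_gap: 0.0099
```

play_rows([
  [[0, 0, -0.7, 0, 0.95], [0, 0, 0, 0, 0.95]],
])

```text
time_s: 17.87
tool_pos: [0.4345, 0.2597, 0.1541]
tcp_rot: [3.141, 0.001, 3.1]
force: [-0.6, -1.0, 9.2]
finger_gap: 0.0101
```

play_rows([
  [[0, 0, 0.8, 0, 0.8], [0, 0, 0, 0, 0.7], [0, 0, 0, 0, 0.6], [0, 0, 0, 0, 0.55], [0, 0, 0, 0, 0.55]],
])

```text
time_s: 18.28
tool_pos: [0.434, 0.2596, 0.1539]
tcp_rot: [-3.141, -0.0, 3.1]
force: [0.5, 0.7, 0.4]
finger_gap: 0.0393
```

play_rows([
  [[0, 0, 15, 0, 0.55], [0, 0, 30, 0, 0.55], [0, 0, 35, 0, 0.55], [0, 0, 35, 0, 0.55], [7.9, -37, 0, 0, 0.55]],
])

```text
time_s: 18.7
tool_pos: [0.4433, 0.2312, 0.2749]
tcp_rot: [3.13, 0.01, 3.11]
force: [0.8, 0.3, 1.1]
finger_gap: 0.042
```

play_rows([
  [[7.9, -37, 0, 0, 0.55], [7.9, -37, 0, 0, 0.55], [7.9, -37, 0, 0, 0.55], [7.9, -37, 0, 0, 0.55], [7.9, -37, 0, 0, 0.55]],
])

```text
time_s: 19.12
tool_pos: [0.4814, 0.0359, 0.2691]
tcp_rot: [-3.142, -0.0, 3.1]
force: [1.1, 0.6, 0.4]
finger_gap: 0.0424
```

play_rows([
  [[7.9, -37, 0, 0, 0.55], [7.9, -37, 0, 0, 0.55], [7.9, -37, 0, 0, 0.55], [7.9, -37, 0, 0, 0.55], [7.9, -37, 0, 0, 0.55]],
])

```text
time_s: 19.53
tool_pos: [0.5208, -0.1493, 0.269]
tcp_rot: [3.141, -0.0, 3.099]
force: [-0.1, 0.2, -0.3]
finger_gap: 0.0426
```

play_rows([
  [[7.9, -37, 0, 0, 0.55], [7.9, -37, 0, 0, 0.55], [7.9, -37, 0, 0, 0.55], [0, 0, 0, 0, 0.55], [0, 0, 0, 0, 0.55]],
])

```text
time_s: 19.95
tool_pos: [0.544, -0.261, 0.2683]
tcp_rot: [-3.141, -0.001, 3.095]
force: [0.3, -0.8, -0.2]
finger_gap: 0.0419
```

Run:
```python
from h import *
p,d,s=snap('wrist','w_a');print(s['tool_pos'],s['tcp_rot'],s['finger_gap'])
for b,ct in blobs(p,(8,120,90),(20,255,255),60,(230,150,460,290))[0]: print(b,ct,ray('wrist',*ct,.08,s).round(4))
p,d,s=snap('side','s2')
for nm,lo,hi in (('green',(50,100,50),(80,255,255)),('blue',(105,120,60),(125,255,255))):
    for b,ct in blobs(p,lo,hi,40,(170,110,260,200))[0]: print(nm,b,ct,ray('side',*ct,.074).round(4))
```

```text
[ 0.54397286 -0.26100386  0.26833974] [-3.14103791e+00 -8.70033552e-04  3.09482928e+00] 0.041917498985409064
[273, 190, 11, 51, 369] [278.5, 215.6] [ 0.544  -0.2631  0.08  ]
green [201, 132, 10, 10, 67] [205.1, 137.1] [0.4293 0.3257 0.074 ]
blue [210, 142, 11, 12, 91] [215.1, 148.0] [0.4353 0.2552 0.074 ]
```

play_rows([
  [[1, -0.7, -20, 0, 0.55], [0, 0, -35, 0, 0.55], [0, 0, -35, 0, 0.55], [0, 0, -18, 0, 0.55], [0, 0, -7, 0, 0.55]],
])

```text
time_s: 20.47
tool_pos: [0.5441, -0.2558, 0.1511]
tcp_rot: [3.138, -0.005, 3.103]
force: [-0.5, 0.6, 0.4]
finger_gap: 0.0422
```

play_rows([
  [[0, 0, 0, 0, 0.55], [0, 0, 0, 0, 0.55], [0, 0, 0, 0, 0.75], [0, 0, 0, 0, 0.95], [0, 0, 0, 0, 0.95]],
])

```text
time_s: 20.88
tool_pos: [0.5464, -0.2593, 0.1555]
tcp_rot: [-3.141, 0.002, 3.1]
force: [-0.3, 0.2, 0.1]
finger_gap: 0.0259
```

play_rows([
  [[0, 0, 0, 0, 0.95], [0, 0, 0, 0, 0.95], [0, 0, 0, 0, 0.95], [0, 0, 0, 0, 0.95], [0, 0, 0, 0, 0.95]],
])

```text
time_s: 21.3
tool_pos: [0.5459, -0.2594, 0.1546]
tcp_rot: [-3.141, 0.001, 3.1]
force: [-1.2, 0.6, 4.8]
finger_gap: 0.0099
```

play_rows([
  [[-0.5, -13, 0, 0, 0.95], [-0.5, -13, 0, 0, 0.95], [-0.5, -13, 0, 0, 0.95], [-0.5, -13, 0, 0, 0.95], [-0.5, -13, 0, 0, 0.95]],
])

```text
time_s: 21.72
tool_pos: [0.544, -0.323, 0.1546]
tcp_rot: [3.139, 0.001, 3.1]
force: [0.2, 3.5, 6.7]
finger_gap: 0.0097
```

play_rows([
  [[-0.5, -13, 0, 0, 0.95], [-0.5, -13, 0, 0, 0.95], [-0.5, -13, 0, 0, 0.95], [-0.5, -13, 0, 0, 0.95], [-0.5, -13, 0, 0, 0.95]],
])

```text
time_s: 22.13
tool_pos: [0.5415, -0.3879, 0.1546]
tcp_rot: [3.139, 0.001, 3.1]
force: [0.7, 4.2, 5.2]
finger_gap: 0.0098
```

play_rows([
  [[-0.5, -13, 0, 0, 0.95], [-0.5, -13, 0, 0, 0.95], [-0.5, -11, 0, 0, 0.95], [0, 0, 0, 0, 0.95], [0, 0, 0, 0, 0.95]],
])

```text
time_s: 22.55
tool_pos: [0.5392, -0.428, 0.1546]
tcp_rot: [-3.139, 0.002, 3.099]
force: [-0.3, -1.7, 3.7]
finger_gap: 0.0103
```

play_rows([
  [[0, 0, 0, 0, 0.95], [0, 0, 5, 0, 0.95], [0, 0, 15, 0, 0.95], [0, 0, 25, 0, 0.95], [0, 0, 0, 0, 0.95]],
])

```text
time_s: 22.97
tool_pos: [0.5407, -0.426, 0.2025]
tcp_rot: [-3.14, 0.004, 3.1]
force: [1.4, -0.5, -0.0]
finger_gap: 0.0101
```

play_rows([
  [[0, 0, 35, 0, 0.95], [0, 10, 35, 0, 0.95], [-3, 25, 20, 0, 0.95], [-8, 36, 0, -5, 0.95], [-8, 36, 0, -5, 0.95]],
])

```text
time_s: 23.38
tool_pos: [0.5198, -0.318, 0.2895]
tcp_rot: [3.141, 0.001, 2.92]
force: [0.9, 1.1, -1.2]
finger_gap: 0.0097
```

play_rows([
  [[-8, 36, 0, -6, 0.95], [-8, 36, 0, -6, 0.95], [-8, 36, 0, -6, 0.95], [-8, 36, 0, -6, 0.95], [-8, 36, 0, -6, 0.95]],
])

```text
time_s: 23.8
tool_pos: [0.4786, -0.1367, 0.2882]
tcp_rot: [-3.141, -0.002, 2.397]
force: [0.2, 0.6, -1.2]
finger_gap: 0.0099
```

play_rows([
  [[-8, 36, 0, -6, 0.95], [-8, 36, 0, -6, 0.95], [-8, 36, 0, -4.7, 0.95], [-5, 16, 0, 0, 0.95], [0, 0, 0, 0, 0.95]],
])

```text
time_s: 24.22
tool_pos: [0.4489, -0.0099, 0.2882]
tcp_rot: [-3.14, -0.004, 2.118]
force: [0.9, 0.8, -1.6]
finger_gap: 0.0097
```

play_rows([
  [[0, 0, 0, 0, 0.95], [0, 0, 0, 0, 0.95]],
])

```text
time_s: 24.38
tool_pos: [0.451, -0.0159, 0.2888]
tcp_rot: [-3.141, 0.0, 2.11]
force: [-0.3, 0.1, -2.1]
finger_gap: 0.0102
```

Run:
```python
from h import *
p,d,s=snap('wrist','w_s2');print(s['tool_pos'],s['tcp_rot'],np.degrees(s['tcp_rot'][2]),s['finger_gap'])
```

```text
[ 0.45104327 -0.01586441  0.28878458] [-3.14078469e+00  1.93593610e-04  2.10955889e+00] 120.86882114968031 0.010195458062819553
```

View pics/w_s2.png

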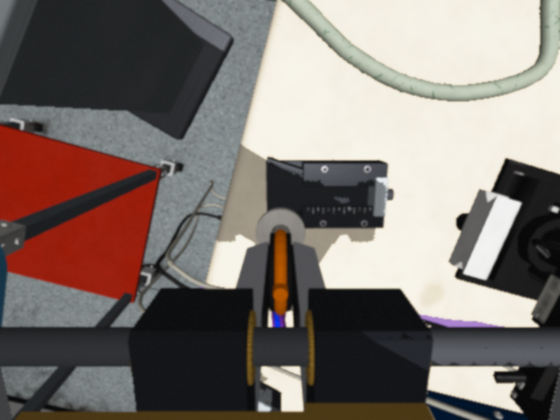

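Run:
```python
from h import *
z=np.load('pics/w_s2.npz');p=z['p'];s=dict(tool_pos=z['pos'],tcp_rot=z['rot'])
g=cv2.cvtColor(p,cv2.COLOR_RGB2GRAY).astype(float)
P=[]
for u,v in ((325,169),(368,170),(323,223),(364,224)):
    w=g[v-7:v+8,u-7:u+8]; w=np.clip(w-np.median(w)-15,0,None); yy,xx=np.mgrid[v-7:v+8,u-7:u+8]
    c=((w*xx).sum()/w.sum(),(w*yy).sum()/w.sum()); r=ray('wrist',*c,.03,s); P.append(r[:2]); print(c,r.round(4))
P=np.array(P);print(P.mean(0),[np.degrees(np.arctan2(*(b-a)[::-1])) for a,b in((P[0],P[1]),(P[2],P[3]),(P[2],P[0]))])
x0,y0,x1,y1=250,140,410,245
cv2.imwrite('pics/c3.png',cv2.resize(p[y0:y1,x0:x1],None,fx=5,fy=5,interpolation=2)[:,:,::-1])
```

```text
(np.float64(323.9525036818851), np.float64(168.389911634757)) [0.4721 0.0271 0.03  ]
(np.float64(366.7348370927318), np.float64(168.2406015037594)) [0.5066 0.0479 0.03  ]
(np.float64(322.84743963916156), np.float64(228.21517643937383)) [ 0.5028 -0.0231  0.03  ]
(np.float64(363.9410456062291), np.float64(229.65266963292547)) [ 0.5383 -0.0036  0.03  ]
[0.50495777 0.01206527] [np.float64(31.080301756554466), np.float64(28.793979000960874), np.float64(121.5160867806065)]
```

View pics/c3.png

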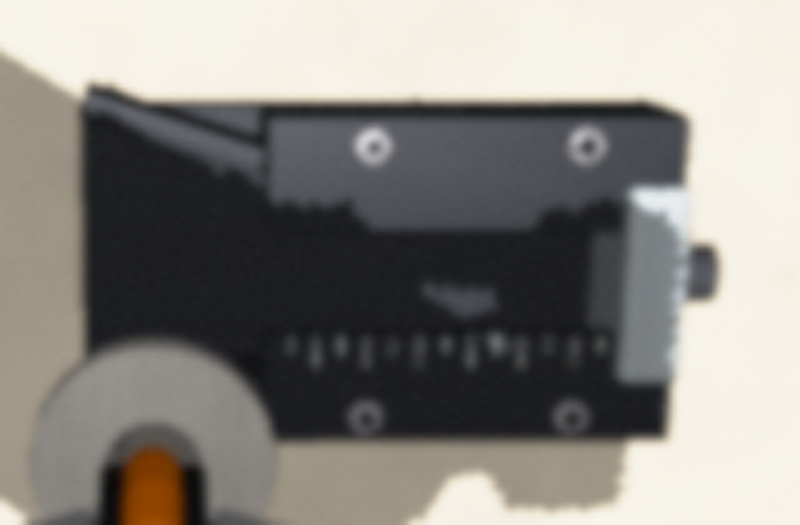

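Run:
```python
from h import *
z=np.load('pics/w_s2.npz');s=dict(tool_pos=z['pos'],tcp_rot=z['rot'])
for v in (232.4,):
  for zz in (.150,.152,.154): 
    r=ray('wrist',280.4,v,zz,s); D=(wT(s)[:3,:3].T@(r-s['tool_pos']))*1000; print(zz,r.round(4),D.round(1))
for u,v in ((324.8,169.2),(367.4,169.2),(323.2,223.6),(364.4,223.6)): print(ray('wrist',u,v,.03,s).round(4))
```

```text
0.15 [ 0.4498 -0.0157  0.15  ] [  0.8  -0.9 138.8]
0.152 [ 0.4495 -0.0152  0.152 ] [  1.5  -0.9 136.8]
0.154 [ 0.4491 -0.0146  0.154 ] [  2.1  -0.9 134.8]
[0.4732 0.0268 0.03  ]
[0.5076 0.0475 0.03  ]
[ 0.5006 -0.0189  0.03  ]
[0.5352 0.0018 0.03  ]
```

play_rows([
  [[2.4, -1.2, -15, 0, 0.95], [0, 0, -35, 0, 0.95], [0, 0, -35, 0, 0.95], [0, 0, -30, 0, 0.95], [0, 0, -12, 0, 0.95]],
])

```text
time_s: 24.85
tool_pos: [0.4522, -0.018, 0.1588]
tcp_rot: [-3.137, -0.002, 2.107]
force: [-0.6, -0.3, 0.2]
finger_gap: 0.0097
```

play_rows([
  [[0, 0, -2, 0, 0.95], [0, 0, -1, 0, 0.95], [0, 0, 0, 0, 0.95], [0, 0, 0, 0, 0.95]],
])

```text
time_s: 25.18
tool_pos: [0.4544, -0.0168, 0.16]
tcp_rot: [3.14, 0.001, 2.109]
force: [-0.2, -0.3, -0.7]
finger_gap: 0.0098
```

play_rows([
  [[0, 0, -2, 0, 0.95], [0, 0, -1, 0, 0.95], [0, 0, -1, 0, 0.95], [0, 0, 0, 0, 0.95]],
])

```text
time_s: 25.52
tool_pos: [0.4536, -0.0162, 0.1553]
tcp_rot: [3.141, 0.0, 2.11]
force: [0.6, 0.1, -0.3]
finger_gap: 0.01
```

play_rows([
  [[0, 0, -1, 0, 0.95], [0, 0, 0, 0, 0.95], [0, 0, 0, 0, 0.95]],
])

```text
time_s: 25.77
tool_pos: [0.4537, -0.0163, 0.1544]
tcp_rot: [3.141, 0.0, 2.11]
force: [-0.2, 0.4, 5.3]
finger_gap: 0.01
```

play_rows([
  [[5.1, 3.1, 0, 0, 0.95], [5.1, 3.1, 0, 0, 0.95], [5.1, 3.1, 0, 0, 0.95], [5.1, 3.1, 0, 0, 0.95], [0, 0, 0, 0, 0.95]],
])

```text
time_s: 26.18
tool_pos: [0.4736, -0.004, 0.1544]
tcp_rot: [-3.14, -0.001, 2.11]
force: [-2.6, -1.5, 9.1]
finger_gap: 0.0098
```

play_rows([
  [[5.1, 3.1, 0, 0, 0.95], [5.1, 3.1, 0, 0, 0.95], [5.1, 3.1, 0, 0, 0.95], [5.1, 3.1, 0, 0, 0.95], [0, 0, 0, 0, 0.95]],
])

```text
time_s: 26.6
tool_pos: [0.4943, 0.0085, 0.1544]
tcp_rot: [-3.14, -0.0, 2.11]
force: [-2.5, -0.2, 6.9]
finger_gap: 0.0098
```

Run:
```python
from h import *
s=read_state();print(s['tool_pos'],s['tcp_rot'],s['force'],s['ft_torque'])
a,d,_=snap('scene','a1'); b,d,_=snap('side','b1')
x=cv2.resize(a[150:240,225:315],(400,400));y=cv2.resize(b[110:230,210:330],(400,400))
cv2.imwrite('pics/ab1.png',np.hstack([x,y])[:,:,::-1])
```

```text
[0.49429185 0.00850125 0.1544136 ] [-3.14046184e+00 -2.52898680e-04  2.11025608e+00] [-2.48765089 -0.20795474  6.90058097] [-0.16553529  0.54023364  0.03187827]
```

View pics/ab1.png

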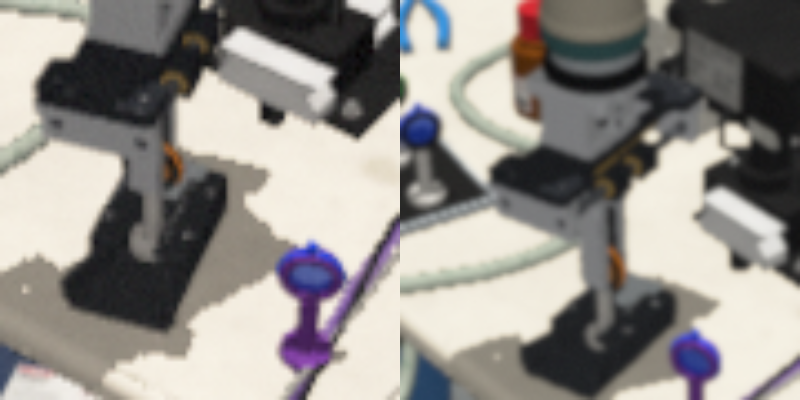

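Run:
```python
from h import *
c0=np.array([.5144,.0205]);u=np.array([.8575,.5145]);w=np.array([-.5145,.8575])
for n in('scene','side'):
    q=np.load(f'pics/{n}0.npz');d=q['d'];c=get_calibration(n);v,uu=np.nonzero(d>0);dd=d[v,uu]
    P=np.stack([(uu-c['cx'])/c['fx']*dd,(v-c['cy'])/c['fy']*dd,dd,np.ones_like(dd)])
    W=(np.linalg.inv(c['camera_from_world'])@P)[:3]
    a=(W[:2].T-c0)@u;b=(W[:2].T-c0)@w
    for nm,ha,hb in(('10-grip',.1,.055),('36-grip',.05,.105)):
        for zz in (.03,.12,.145):
            k=(abs(a)<ha)&(abs(b)<hb)&(W[2]>zz)
            if k.any(): print(n,nm,zz,k.sum(),'a',a[k].min().round(3),a[k].max().round(3),'b',b[k].min().round(3),b[k].max().round(3),W[2][k].max().round(3))
    k=(W[2]>.14)&(W[0]<.75)&(abs(W[1])<.2); i=np.argsort(a[k]+10*(abs(b[k])>.06))[:3]; print('nearest along',a[k][i],b[k][i])
```

```text
scene 10-grip 0.03 249 a -0.053 0.099 b -0.049 0.032 0.037
scene 36-grip 0.03 239 a -0.05 0.029 b -0.032 0.032 0.037
nearest along [0.11608042 0.11682407 0.11704273] [-0.05991739 -0.0593631  -0.05525424]
side 10-grip 0.03 38 a -0.041 0.027 b -0.036 0.023 0.035
side 36-grip 0.03 38 a -0.041 0.027 b -0.036 0.023 0.035
nearest along [0.11728992 0.11753291 0.1177263 ] [-0.05678837 -0.05905952 -0.05346274]
```

play_rows([
  [[4.3, 2.6, 0, 0, 0.95], [4.3, 2.6, 0, 0, 0.95], [4.3, 2.6, 0, 0, 0.95], [3.4, 2, 0, 0, 0.95], [0, 0, 0, 0, 0.95]],
])

```text
time_s: 27.12
tool_pos: [0.5102, 0.018, 0.1544]
tcp_rot: [-3.14, -0.0, 2.11]
force: [-1.9, -1.4, 8.1]
finger_gap: 0.0098
```

play_rows([
  [[0.9, 0.5, 0, 0, 0.95], [0.9, 0.5, 0, 0, 0.95], [0.9, 0.5, 0, 0, 0.95], [0, 0, 0, 0, 0.95]],
])

```text
time_s: 27.45
tool_pos: [0.5119, 0.019, 0.1544]
tcp_rot: [-3.138, -0.001, 2.109]
force: [-3.5, -2.7, 7.9]
finger_gap: 0.0099
```

play_rows([
  [[0.9, 0.5, 0, 0, 0.95], [0.9, 0.5, 0, 0, 0.95], [0, 0, 0, 0, 0.95]],
])

```text
time_s: 27.7
tool_pos: [0.5137, 0.02, 0.1544]
tcp_rot: [-3.138, -0.001, 2.109]
force: [-3.7, -2.1, 9.6]
finger_gap: 0.0099
```

play_rows([
  [[0.9, 0.5, 0, 0, 0.95], [0, 0, 0, 0, 0.95]],
])

```text
time_s: 27.87
tool_pos: [0.5146, 0.0204, 0.1544]
tcp_rot: [-3.138, -0.001, 2.109]
force: [-3.6, -2.1, 8.3]
finger_gap: 0.0098
```

play_rows([
  [[0.9, 0.5, 0, 0, 0.95], [0, 0, 0, 0, 0.95]],
])

```text
time_s: 28.03
tool_pos: [0.5155, 0.0209, 0.1544]
tcp_rot: [-3.138, -0.001, 2.109]
force: [-4.6, -2.7, 9.3]
finger_gap: 0.0099
```

play_rows([
  [[0.9, 0.5, 0, 0, 0.95], [0, 0, 0, 0, 0.95]],
])

```text
time_s: 28.2
tool_pos: [0.5159, 0.0211, 0.1544]
tcp_rot: [-3.137, -0.001, 2.109]
force: [-5.1, -3.2, 10.0]
finger_gap: 0.0099
```

play_rows([
  [[0.9, 0.5, 0, 0, 0.95], [0, 0, 0, 0, 0.95]],
])

```text
time_s: 28.37
tool_pos: [0.5163, 0.0212, 0.1544]
tcp_rot: [-3.136, -0.001, 2.109]
force: [-5.0, -3.7, 12.4]
finger_gap: 0.0099
```

play_rows([
  [[0.9, 0.5, 0, 0, 0.95], [0, 0, 0, 0, 0.95]],
])

```text
time_s: 28.53
tool_pos: [0.5166, 0.0214, 0.1544]
tcp_rot: [-3.134, -0.002, 2.109]
force: [-7.0, -4.5, 13.2]
finger_gap: 0.0099
```

play_rows([
  [[0, 0, 0, 0, 0.85], [0, 0, 0, 0, 0.75], [0, 0, 0, 0, 0.65], [0, 0, 0, 0, 0.55], [0, 0, 0, 0, 0.55]],
])

```text
time_s: 28.95
tool_pos: [0.5199, 0.0237, 0.154]
tcp_rot: [3.141, -0.0, 2.11]
force: [0.5, 0.1, 1.0]
finger_gap: 0.0374
```

play_rows([
  [[-2, -1, 15, 0, 0.55], [0, 0, 30, 0, 0.55], [0, 0, 35, 0, 0.55], [0, 0, 35, 0, 0.55], [-10, -10, 0, 0, 0.55]],
])

```text
time_s: 29.37
tool_pos: [0.5125, 0.0143, 0.2748]
tcp_rot: [3.129, 0.005, 2.113]
force: [1.9, -0.2, 0.4]
finger_gap: 0.0423
```

play_rows([
  [[-25, -15, 0, 0, 0.55], [0, 0, 0, 0, 0.55], [0, 0, 0, 0, 0.55], [0, 0, 0, 0, 0.55]],
])

```text
time_s: 29.7
tool_pos: [0.4832, -0.0023, 0.2692]
tcp_rot: [3.141, 0.0, 2.11]
force: [-0.2, -0.3, 0.2]
finger_gap: 0.0423
```

Run:
```python
from h import *
a,d,s=snap('wrist','w_s3');print(s['tool_pos'],s['tcp_rot'],s['time_s'])
b,d,_=snap('side','b2'); c,d,_=snap('scene','c2')
x=cv2.resize(a[130:290,220:420],(800,640))[:400]
cv2.imwrite('pics/ab2.png',np.vstack([cv2.resize(a[140:250,240:440],(720,396),interpolation=2),np.hstack([cv2.resize(b[170:240,240:310],(200,200)),cv2.resize(c[170:230,235:295],(200,200)),np.zeros((200,320,3),np.uint8)])])[:,:,::-1])
```

```text
[ 0.48317503 -0.00234095  0.26916653] [3.14065476e+00 1.35450769e-04 2.11012619e+00] 29.7
```

View pics/ab2.png

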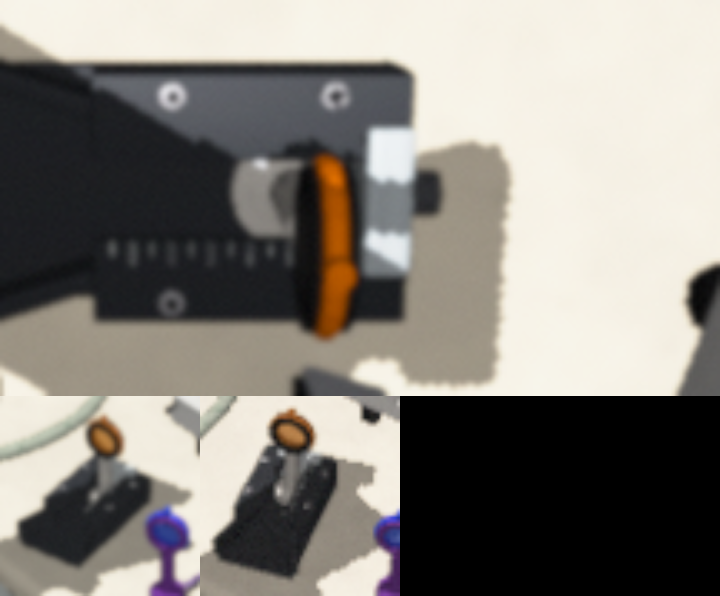

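Run:
```python
from h import *
z=np.load('pics/w_s3.npz');s=dict(tool_pos=z['pos'],tcp_rot=z['rot']);u=np.array([.8575,.5145]);o=np.array([.5041,.0143])
f=lambda a,b:(240+a/3.6,140+b/3.6)
for n,a,b,zz in(('baseL',232,197,.018),('scr',172,97,.03),('scr',335,97,.03),('scr',172,303,.03),('stopfaceTop',364,200,.036),('lipstart',95,315,.03),('lipend',404,315,.03)):
    r=ray('wrist',*f(a,b),zz,s);print(n,((r[:2]-o)@u*1000).round(1))
```

```text
baseL -4.5
scr -20.5
scr 19.7
scr -20.3
stopfaceTop 26.9
lipstart -40.0
lipend 39.4
```

play_rows([
  [[-1.5, 2.6, -20, 0, 1], [0, 0, -35, 0, 1], [0, 0, -35, 0, 1], [0, 0, -30, 0, 1], [0, 0, -14, 0, 1]],
])

```text
time_s: 30.27
tool_pos: [0.4801, 0.0005, 0.1316]
tcp_rot: [-3.138, -0.002, 2.111]
force: [0.4, -0.0, 0.1]
finger_gap: 0.0127
```

play_rows([
  [[0, 0, 0, 0, 1], [0, 0, 0, 0, 1], [0, 0, 0, 0, 1], [6.9, 4.1, 0, 0, 1], [6.9, 4.1, 0, 0, 1]],
])

```text
time_s: 30.68
tool_pos: [0.4962, 0.0084, 0.1364]
tcp_rot: [3.139, 0.001, 2.11]
force: [0.7, -0.3, 2.0]
finger_gap: 0.0003
```

play_rows([
  [[0.9, 0.5, 0, 0, 1], [0.9, 0.5, 0, 0, 1], [0, 0, 0, 0, 1]],
])

```text
time_s: 30.93
tool_pos: [0.4972, 0.0095, 0.1355]
tcp_rot: [3.141, 0.0, 2.111]
force: [-0.1, -0.5, -0.0]
finger_gap: 0.0003
```

play_rows([
  [[0.9, 0.5, 0, 0, 1], [0, 0, 0, 0, 1]],
])

```text
time_s: 31.1
tool_pos: [0.4976, 0.0096, 0.1352]
tcp_rot: [3.142, 0.0, 2.11]
force: [-0.1, -0.5, -0.0]
finger_gap: 0.0
```

play_rows([
  [[0.9, 0.5, 0, 0, 1], [0, 0, 0, 0, 1]],
])

```text
time_s: 31.27
tool_pos: [0.4986, 0.0101, 0.1351]
tcp_rot: [3.142, -0.0, 2.11]
force: [-0.7, 0.1, 0.4]
finger_gap: 0.0006
```

play_rows([
  [[0.9, 0.5, 0, 0, 1], [0, 0, 0, 0, 1]],
])

```text
time_s: 31.43
tool_pos: [0.4995, 0.0107, 0.135]
tcp_rot: [-3.141, -0.0, 2.11]
force: [0.0, -0.4, 0.4]
finger_gap: 0.0005
```

play_rows([
  [[0.9, 0.5, 0, 0, 1], [0, 0, 0, 0, 1]],
])

```text
time_s: 31.6
tool_pos: [0.5003, 0.0112, 0.1351]
tcp_rot: [-3.141, -0.0, 2.11]
force: [0.0, -0.5, 0.6]
finger_gap: 0.0003
```

play_rows([
  [[0.9, 0.5, 0, 0, 1], [0, 0, 0, 0, 1]],
])

```text
time_s: 31.77
tool_pos: [0.5013, 0.0117, 0.1351]
tcp_rot: [-3.142, -0.0, 2.11]
force: [-0.9, -1.2, 0.7]
finger_gap: 0.0003
```

play_rows([
  [[0.9, 0.5, 0, 0, 1], [0, 0, 0, 0, 1]],
])

```text
time_s: 31.93
tool_pos: [0.5023, 0.0122, 0.1351]
tcp_rot: [3.141, 0.0, 2.11]
force: [-1.1, -0.2, 1.0]
finger_gap: 0.0005
```

play_rows([
  [[0.9, 0.5, 0, 0, 1], [0, 0, 0, 0, 1]],
])

```text
time_s: 32.1
tool_pos: [0.5033, 0.0127, 0.1351]
tcp_rot: [3.141, 0.0, 2.11]
force: [-0.3, -0.2, 0.7]
finger_gap: 0.0008
```

play_rows([
  [[0.9, 0.5, 0, 0, 1], [0, 0, 0, 0, 1]],
])

```text
time_s: 32.27
tool_pos: [0.5042, 0.0133, 0.1351]
tcp_rot: [3.141, 0.0, 2.11]
force: [-1.0, -0.8, 0.4]
finger_gap: 0.0003
```

play_rows([
  [[0.9, 0.5, 0, 0, 1], [0, 0, 0, 0, 1]],
])

```text
time_s: 32.43
tool_pos: [0.5051, 0.0138, 0.1351]
tcp_rot: [3.141, 0.0, 2.11]
force: [-0.4, -0.4, 0.7]
finger_gap: 0.0004
```

play_rows([
  [[0.9, 0.5, 0, 0, 1], [0, 0, 0, 0, 1]],
])

```text
time_s: 32.6
tool_pos: [0.506, 0.0143, 0.1351]
tcp_rot: [3.141, 0.0, 2.11]
force: [-0.1, 0.2, 0.6]
finger_gap: 0.0007
```

Run:
```python
from h import *
a,d,s=snap('wrist','w_s4');print(s['tool_pos'],s['force'],s['ft_torque'])
b,d,_=snap('side','b4')
cv2.imwrite('pics/ab4.png',np.hstack([cv2.resize(a[150:330,190:370],(400,400),interpolation=2),cv2.resize(b[150:240,230:320],(400,400),interpolation=2)])[:,:,::-1])
```

```text
[0.50601501 0.01427504 0.13508372] [-0.13953668  0.23451344  0.6110469 ] [-0.09924412  0.10976972 -0.02521311]
```

View pics/ab4.png

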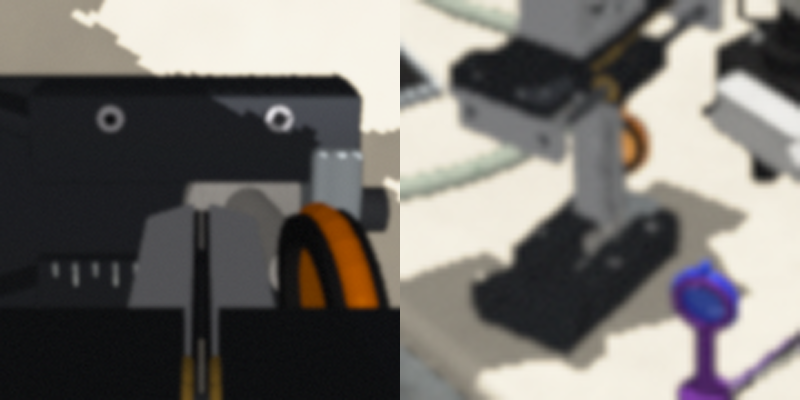

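play_rows([
  [[0.9, 0.5, 0, 0, 1], [0, 0, 0, 0, 1]],
])

```text
time_s: 32.87
tool_pos: [0.5069, 0.0147, 0.1351]
tcp_rot: [3.141, 0.0, 2.11]
force: [-0.7, -1.0, 0.3]
finger_gap: 0.0006
```

play_rows([
  [[0.9, 0.5, 0, 0, 1], [0, 0, 0, 0, 1]],
])

```text
time_s: 33.03
tool_pos: [0.5078, 0.0153, 0.1351]
tcp_rot: [3.141, 0.0, 2.11]
force: [-0.2, 0.0, -0.3]
finger_gap: 0.0004
```

play_rows([
  [[0.9, 0.5, 0, 0, 1], [0, 0, 0, 0, 1]],
])

```text
time_s: 33.2
tool_pos: [0.5088, 0.0158, 0.1351]
tcp_rot: [3.141, 0.0, 2.11]
force: [-0.2, 0.3, 0.4]
finger_gap: 0.0005
```

Run:
```python
from h import *
snap('wrist','w_s5');snap('side','b5');snap('scene','c5')
for n,fs in (('side',('b2','b4','b5')),('scene',('c2','c5')),('wrist',('w_s3','w_s4','w_s5'))):
    for f in fs:
        z=np.load(f'pics/{f}.npz');s=dict(tool_pos=z['pos'],tcp_rot=z['rot'])
        roi={'side':(240,165,320,225),'scene':(235,165,295,215),'wrist':(200,150,420,300)}[n]
        for b,ct in blobs(z['p'],(8,120,70),(20,255,255),20,roi)[0]:
            print(f,b,ct,ray(n,*ct,.075,s).round(4)[:2], 'top',ray(n,b[0]+b[2]/2,b[1],.093,s).round(4)[:2])
z=np.load('pics/w_s5.npz');s=dict(tool_pos=z['pos'],tcp_rot=z['rot'])
d=z['d'];print((d[215:300:6,215:345:6]*1000).astype(int))
```

```text
b2 [272, 178, 10, 12, 95] [276.4, 184.0] [0.5168 0.0176] top [0.5188 0.0173]
b4 [280, 176, 5, 11, 40] [282.1, 181.6] [0.5342 0.0207] top [0.535  0.0192]
b5 [278, 167, 9, 20, 61] [282.4, 179.0] [0.5398 0.031 ] top [0.5524 0.0566]
c2 [257, 174, 12, 11, 76] [262.5, 179.8] [0.5199 0.0231] top [0.5233 0.0249]
c5 [267, 172, 4, 9, 23] [268.5, 176.3] [0.5417 0.0237] top [0.541  0.0208]
w_s3 [327, 182, 13, 52, 435] [332.6, 207.9] [0.516  0.0213] top [0.5016 0.0402]
w_s4 [325, 241, 35, 48, 683] [345.3, 264.9] [0.5229 0.0375] top [0.5101 0.0494]
w_s4 [325, 263, 11, 25, 187] [328.9, 277.3] [0.52   0.0292] top [0.511 0.04 ]
w_s5 [330, 241, 42, 48, 709] [355.2, 264.1] [0.529  0.0415] top [0.5155 0.0525]
w_s5 [329, 260, 19, 29, 377] [336.4, 276.6] [0.5253 0.0327] top [0.5156 0.044 ]
[[193 193 194 193 192 193 193 194 194 194 192 193 193 194 194 192 194 193
  195 194 194 194]
 [195 195 194 193 194 192 193 194 194 194 194 195 192 194 194 194 194 193
  193 190 190 191]
 [194 196 194 195 195 195 194 197 195 195 195 195 195 196 195 195 195 194
  195 191 190 191]
 [220 221 220 220 220 220 222 221 220 221 
[... 374 characters left out ...]
7 171 168 167 166 167 177 174
  159 153 148 141]
 [225 224 227 226 225 225 225 161 160 161 160 169 160 160 160 161 174 170
  160 161 156 141]
 [201 201 200 201 201 201 200 153 153 154 154 170 154 153 153 153 173 169
  162 163 157 143]
 [202 201 201 201 202 201 147 147 147 149 148 169 148 147 148 148 202 170
  164 166 159 152]
 [201 203 202 203 202 203 142 143 142 142 142 169 143 143 141 143 142 202
  165 166 160 153]
 [203 203 203 204 203 203 137 137 138 137 137 168 137 137 136 137 138 203
  165 166 160 154]
 [ 80  81  80  81  80  81  80  81  81  81 133 168 132  81  81  81  81  81
   81  82  81  81]
 [ 78  79  78  77  79  78  79  78  77  78 129 203 127  78  79  79  77  77
   77  78  77  78]]
```

play_rows([
  [[-1.7, -1, 0, 0, 1], [-1.7, -1, 0, 0, 1], [-1.7, -1, 0, 0, 1], [-1.7, -1, 0, 0, 1], [-1.7, -1, 0, 0, 1]],
])

```text
time_s: 33.77
tool_pos: [0.4996, 0.0104, 0.1351]
tcp_rot: [-3.141, -0.0, 2.11]
force: [-0.3, 0.2, 0.7]
finger_gap: 0.0006
```

play_rows([
  [[-3.4, -2, 0, 0, 1], [-3.4, -2, 0, 0, 1], [-6, -3.6, 0, 0, 1], [-8, -5, 10, 0, 1], [-8, -5, 20, 0, 1]],
])

```text
time_s: 34.18
tool_pos: [0.4693, -0.0073, 0.1639]
tcp_rot: [-3.138, -0.002, 2.11]
force: [-0.0, -0.0, 0.8]
finger_gap: 0.0004
```

play_rows([
  [[0, 0, 35, 0, 0.55], [0, 0, 35, 0, 0.55], [0, 0, 35, 0, 0.55], [0, 0, 0, 0, 0.55], [0, 0, 0, 0, 0.55]],
])

```text
time_s: 34.6
tool_pos: [0.4717, -0.0072, 0.2718]
tcp_rot: [3.138, 0.002, 2.11]
force: [-1.2, 0.5, -0.4]
finger_gap: 0.0305
```

Run:
```python
from h import *
p,d,s=snap('wrist','w_s6');print(s['tool_pos'],s['tcp_rot'])
a,d,_=snap('side','b6');c,d,_=snap('scene','c6')
for n,f in(('side','b2'),('side','b6'),('scene','c2'),('scene','c6'),('wrist','w_s3'),('wrist','w_s6')):
    z=np.load(f'pics/{f}.npz');t=dict(tool_pos=z['pos'],tcp_rot=z['rot'])
    roi={'side':(240,165,320,225),'scene':(235,165,295,215),'wrist':(200,150,420,300)}[n]
    for b,ct in blobs(z['p'],(8,120,70),(20,255,255),20,roi)[0]: print(f,b,ct,ray(n,*ct,.075,t).round(4)[:2])
# base (light gray) left edge along rows in wrist view
g=cv2.cvtColor(p,cv2.COLOR_RGB2GRAY).astype(int)
u=np.array([.8575,.5145]);o=np.array([.5041,.0143])
b=o+u*-.004; T=np.linalg.inv(wT(s)@get_calibration('wrist')['T_tool_cam']);c=get_calibration('wrist')
for x in (-.004,.012,.028):
    q=T@np.r_[o+u*x,.018,1];print(x,c['fx']*q[0]/q[2]+c['cx'],c['fy']*q[1]/q[2]+c['cy'])
q=T@np.r_[b,.018,1];uu=int(c['fx']*q[0]/q[2]+c['cx']);vv=int(c['fy']*q[1]/q[2]+c['cy'])
print(uu,vv);print(g[vv-6:vv+7:2,uu-15:uu+20])
```

```text
[ 0.47166421 -0.00715099  0.27176902] [3.13758347e+00 1.92874472e-03 2.10990975e+00]
b2 [272, 178, 10, 12, 95] [276.4, 184.0] [0.5168 0.0176]
b6 [272, 178, 11, 13, 99] [276.6, 184.3] [0.5167 0.0161]
c2 [257, 174, 12, 11, 76] [262.5, 179.8] [0.5199 0.0231]
c6 [257, 174, 13, 12, 82] [262.6, 180.2] [0.5191 0.0217]
w_s3 [327, 182, 13, 52, 435] [332.6, 207.9] [0.516  0.0213]
w_s6 [339, 185, 15, 51, 431] [346.0, 210.0] [0.516  0.0202]
-0.004 316.9704850494495 194.2709819265806
0.012 333.87892399674695 194.2366945809899
0.028 350.7809095805177 194.2024203216874
316 194
[[ 29  30  31  31  30  31  28  31  31  30  30  30  30  37  57  88 118 136
  141 141 143 144 144 143 147 144 141 136 131 126 127 126 122 110  94]
 [ 29  30  31  30  29  29  30  31  29  31  30  30  33  46  76 109 131 138
  139 140 141 141 140 141 142 132 115  97  84  82  86  85  76  55  32]
 [ 30  30  29  28  30  29  30  30  29  29  30  30  36  54  91 121 134 138
  138 140 139 139 139 138 128 104  84  71  70  74  80  80  68  44  20]
 [ 30  29  31  30  29  30  30  31  31  30  30  29  35  56  93 123 134 136
  137 136 136 137 138 135 118  93  78  77  77  81  81  77  64  37  16]
 [ 30  30  31  29  30  29  29  30  28  29  29  30  34  53  92 121 134 134
  133 133 135 133 136 132 114  86  73  75  77  79  80  74  60  34  16]
 [ 29  29  30  30  29  30  31  30  30  31  30  30  34  50  82 115 130 134
  133 132 133 134 134 131 118  98  79  74  74  77  77  73  57  34  18]
 [ 30  28  28  30  32  30  29  30  30  29  29  28  28  38  60  93 121 133
  135 133 134 134 133 131 131 125 109  89  75  74  74  68  53  32  17]]
```

Run:
```python
from h import *
snap('wrist','w_s7')
u=np.array([.8575,.5145]);w=np.array([-.5145,.8575]);o=np.array([.5041,.0143]);c=get_calibration('wrist')
for f in('w_s3','w_s6','w_s7'):
    z=np.load(f'pics/{f}.npz');s=dict(tool_pos=z['pos'],tcp_rot=z['rot']);g=cv2.cvtColor(z['p'],cv2.COLOR_RGB2GRAY).astype(float)
    T=np.linalg.inv(wT(s)@c['T_tool_cam'])
    def pj(x,y,zz): q=T@np.r_[o+u*x+w*y,zz,1]; return c['fx']*q[0]/q[2]+c['cx'],c['fy']*q[1]/q[2]+c['cy']
    out=[]
    for x,y in((-.0202,.0265),(.0202,.0265),(-.0202,-.0265)):
        a,b=pj(x,y,.03);a,b=round(a),round(b);q=g[b-6:b+7,a-6:a+7];q=np.clip(q-np.median(q)-15,0,None);yy,xx=np.mgrid[b-6:b+7,a-6:a+7]
        cu,cv=(q*xx).sum()/q.sum(),(q*yy).sum()/q.sum();r=ray('wrist',cu,cv,.03,s);out.append(((r[:2]-o)@u*1000).round(2))
    a,b=pj(-.004,0,.018);b=round(b);a=round(a);e=[]
    for v in range(b-1,b+4):
        row=g[v,a-14:a+8];k=np.argmax(row>82);e.append(a-14+k-(row[k]-82)/(row[k]-row[k-1]))
    r=ray('wrist',np.min(e),b,.018,s);print(f,'screws',out,'baseL',((r[:2]-o)@u*1000).round(2))
```

```text
w_s3 screws [np.float64(-21.06), np.float64(18.92), np.float64(-20.21)] baseL -5.11
w_s6 screws [np.float64(-20.98), np.float64(18.92), np.float64(-20.5)] baseL -6.15
w_s7 screws [np.float64(-20.82), np.float64(19.09), np.float64(-20.56)] baseL -6.3
```

play_rows([
  [[15, 9, 0, 0, 0.55], [15, 9, 0, 0, 0.55], [13.5, 9, 0, 0, 0.55], [0, 0, 0, 0, 0.55], [0, 0, 0, 0, 0.55]],
])

```text
time_s: 35.22
tool_pos: [0.514, 0.0202, 0.2686]
tcp_rot: [-3.139, -0.001, 2.111]
force: [-0.7, -1.3, 0.2]
finger_gap: 0.0422
```

play_rows([
  [[0, 0, 0, 0, 0.55], [0, 0, 0, 0, 0.55]],
])

```text
time_s: 35.38
tool_pos: [0.5135, 0.0193, 0.2695]
tcp_rot: [-3.14, -0.001, 2.109]
force: [-0.4, 0.0, -0.1]
finger_gap: 0.0425
```

play_rows([
  [[1, 1, -20, 0, 0.55], [0, 0, -35, 0, 0.55], [0, 0, -35, 0, 0.55], [0, 0, -20, 0, 0.55], [0, 0, -5, 0, 0.55]],
], grip_force=25)

```text
time_s: 35.8
tool_pos: [0.513, 0.0203, 0.1521]
tcp_rot: [-3.136, -0.003, 2.109]
force: [-0.5, 0.4, -0.3]
finger_gap: 0.0419
```

play_rows([
  [[0, 0, 0, 0, 0.55], [0, 0, 0, 0, 0.55], [0, 0, 0, 0, 0.75], [0, 0, 0, 0, 0.95], [0, 0, 0, 0, 0.95]],
])

```text
time_s: 36.22
tool_pos: [0.5163, 0.0211, 0.1563]
tcp_rot: [3.139, 0.001, 2.11]
force: [-0.1, -0.2, 0.1]
finger_gap: 0.0256
```

play_rows([
  [[0, 0, 0, 0, 0.95], [0, 0, 0, 0, 0.95], [0, 0, 0, 0, 0.95], [0, 0, 0, 0, 0.95], [0, 0, 0, 0, 0.95]],
])

```text
time_s: 36.63
tool_pos: [0.5154, 0.0209, 0.1553]
tcp_rot: [-3.141, -0.0, 2.11]
force: [-1.8, -0.8, 5.0]
finger_gap: 0.0096
```

play_rows([
  [[0.5, 0.3, 0, 0, 0.95], [0, 0, 0, 0, 0.95], [0, 0, 0, 0, 0.95]],
])

```text
time_s: 36.88
tool_pos: [0.5155, 0.0209, 0.1553]
tcp_rot: [-3.14, -0.0, 2.11]
force: [-2.8, -0.8, 6.2]
finger_gap: 0.0098
```

play_rows([
  [[0.5, 0.3, 0, 0, 0.95], [0, 0, 0, 0, 0.95], [0, 0, 0, 0, 0.95]],
])

```text
time_s: 37.13
tool_pos: [0.5156, 0.021, 0.1553]
tcp_rot: [-3.139, -0.001, 2.11]
force: [-3.5, -0.5, 7.5]
finger_gap: 0.0101
```

play_rows([
  [[0.5, 0.3, 0, 0, 0.95], [0, 0, 0, 0, 0.95], [0, 0, 0, 0, 0.95]],
])

```text
time_s: 37.38
tool_pos: [0.5158, 0.021, 0.1553]
tcp_rot: [-3.139, -0.001, 2.109]
force: [-3.5, -2.1, 9.1]
finger_gap: 0.0098
```

play_rows([
  [[0.5, 0.3, 0, 0, 0.95], [0, 0, 0, 0, 0.95], [0, 0, 0, 0, 0.95]],
])

```text
time_s: 37.63
tool_pos: [0.5159, 0.0211, 0.1553]
tcp_rot: [-3.138, -0.001, 2.109]
force: [-5.1, -2.7, 9.6]
finger_gap: 0.0099
```

play_rows([
  [[-1, -0.6, 0, 0, 0.95], [0, 0, 0, 0, 0.95], [0, 0, 0, 0, 0.95]],
])

```text
time_s: 37.88
tool_pos: [0.5157, 0.021, 0.1554]
tcp_rot: [-3.139, -0.001, 2.11]
force: [-4.0, -2.1, 7.2]
finger_gap: 0.0094
```

play_rows([
  [[0, 0, 0, 0, 0.88], [0, 0, 0, 0, 0.85], [0, 0, 0, 0, 0.75], [0, 0, 0, 0, 0.6], [0, 0, 0, 0, 0.55]],
])

```text
time_s: 38.3
tool_pos: [0.5169, 0.0218, 0.155]
tcp_rot: [3.141, 0.0, 2.11]
force: [-0.1, -0.1, 0.3]
finger_gap: 0.0306
```

play_rows([
  [[0, 0, 15, 0, 0.55], [0, 0, 30, 0, 0.55], [0, 0, 35, 0, 0.55], [0, 0, 35, 0, 0.55], [-10, -7, 0, 0, 0.55]],
])

```text
time_s: 38.72
tool_pos: [0.5114, 0.016, 0.2758]
tcp_rot: [3.129, 0.005, 2.112]
force: [1.1, 0.1, 0.4]
finger_gap: 0.0423
```

play_rows([
  [[-25, -15, 0, 0, 0.55], [0, 0, 0, 0, 0.55], [0, 0, 0, 0, 0.55], [0, 0, 0, 0, 0.55]],
])

```text
time_s: 39.05
tool_pos: [0.4822, -0.0001, 0.2702]
tcp_rot: [3.141, 0.0, 2.11]
force: [-0.1, -0.7, -0.5]
finger_gap: 0.0426
```

Run:
```python
from h import *
snap('wrist','w_s8')
u=np.array([.8575,.5145]);w=np.array([-.5145,.8575]);o=np.array([.5041,.0143]);c=get_calibration('wrist')
for f in('w_s3','w_s7','w_s8'):
    z=np.load(f'pics/{f}.npz');s=dict(tool_pos=z['pos'],tcp_rot=z['rot']);g=cv2.cvtColor(z['p'],cv2.COLOR_RGB2GRAY).astype(float)
    T=np.linalg.inv(wT(s)@c['T_tool_cam'])
    def pj(x,y,zz): q=T@np.r_[o+u*x+w*y,zz,1]; return c['fx']*q[0]/q[2]+c['cx'],c['fy']*q[1]/q[2]+c['cy']
    out=[]
    for x,y in((-.0202,.0265),(.0202,.0265),(-.0202,-.0265)):
        a,b=pj(x,y,.03);a,b=round(a),round(b);q=g[b-6:b+7,a-6:a+7];q=np.clip(q-np.median(q)-15,0,None);yy,xx=np.mgrid[b-6:b+7,a-6:a+7]
        cu,cv=(q*xx).sum()/q.sum(),(q*yy).sum()/q.sum();r=ray('wrist',cu,cv,.03,s);out.append(((r[:2]-o)@u*1000).round(2))
    a,b=pj(-.004,0,.018);b=round(b);a=round(a);e=[]
    for v in range(b-1,b+4):
        row=g[v,a-14:a+8];k=np.argmax(row>82);e.append(a-14+k-(row[k]-82)/(row[k]-row[k-1]))
    r=ray('wrist',np.min(e),b,.018,s);print(f,'screws',out,'baseL',((r[:2]-o)@u*1000).round(2),s['tool_pos'],s['tcp_rot'][2])
    for b,ct in blobs(z['p'],(8,120,70),(20,255,255),40,(200,150,420,300))[0]: print(b,ray('wrist',*ct,.08,s).round(4))
```

```text
w_s3 screws [np.float64(-21.06), np.float64(18.92), np.float64(-20.21)] baseL -5.11 [ 0.48317503 -0.00234095  0.26916653] 2.110126193596911
[327, 182, 13, 52, 435] [0.5148 0.022  0.08  ]
w_s7 screws [np.float64(-20.81), np.float64(19.1), np.float64(-20.56)] baseL -6.3 [ 0.47014599 -0.00704388  0.2690082 ] 2.1099534923063743
[343, 188, 15, 51, 428] [0.5148 0.0206 0.08  ]
w_s8 screws [np.float64(-20.91), np.float64(19.03), np.float64(-20.64)] baseL -4.78 [ 4.82150967e-01 -9.57141169e-05  2.70174433e-01] 2.1100666854625363
[327, 186, 12, 52, 409] [0.5152 0.0214 0.08  ]
```

play_rows([
  [[-6, 32, 0, 7, 0.55], [-6, 32, 0, 7, 0.55], [-6, 32, 0, 7, 0.55], [-6, 32, 0, 7, 0.55], [-6, 32, 0, 7, 0.55]],
], grip_force=15)

```text
time_s: 39.52
tool_pos: [0.4517, 0.1619, 0.2699]
tcp_rot: [3.141, 0.0, 2.727]
force: [-0.0, -0.1, -0.1]
finger_gap: 0.0423
```

play_rows([
  [[-6, 32, 0, 7, 0.55], [-6, 32, 0, 7, 0.55], [-6, 32, 0, 7, 0.55], [0, 4, 0, 0.7, 0.55], [0, 0, 0, 0, 0.55]],
])

```text
time_s: 39.93
tool_pos: [0.4333, 0.2629, 0.2697]
tcp_rot: [3.14, -0.0, 3.105]
force: [0.2, -0.1, -0.3]
finger_gap: 0.0425
```

play_rows([
  [[0, 0, 0, 0, 0.55], [0, 0, 0, 0, 0.55], [0, 0, 0, 0, 0.55]],
])

```text
time_s: 40.18
tool_pos: [0.4342, 0.2581, 0.2699]
tcp_rot: [-3.141, -0.0, 3.096]
force: [0.2, 0.6, 0.7]
finger_gap: 0.0424
```

Run:
```python
from h import *
p,d,s=snap('wrist','w_t2');print(s['tool_pos'],s['tcp_rot'],np.degrees(s['tcp_rot'][2]))
for n,lo,hi in (('blue',(105,150,60),(125,255,255)),('green',(50,100,50),(80,255,255))):
    for b,ct in blobs(p,lo,hi,60,(200,100,460,290))[0]: print(n,b,ct,ray('wrist',*ct,.079,s).round(4))
```

```text
[0.43418233 0.25814193 0.26991524] [-3.14054614e+00 -1.09669657e-04  3.09644031e+00] 177.41296115888824
blue [278, 189, 10, 50, 396] [282.5, 213.7] [0.4337 0.2591 0.079 ]
green [373, 176, 15, 52, 397] [379.5, 201.1] [0.427  0.3343 0.079 ]
```

play_rows([
  [[0.3, 1.4, -20, 0.2, 0.55], [0, 0, -35, 0, 0.55], [0, 0, -35, 0, 0.55], [0, 0, -20, 0, 0.55], [0, 0, -6, 0, 0.55]],
])

```text
time_s: 40.65
tool_pos: [0.4328, 0.2592, 0.1513]
tcp_rot: [-3.138, -0.004, 3.102]
force: [0.3, -0.0, 0.1]
finger_gap: 0.0423
```

play_rows([
  [[0, 0, 0, 0, 0.55], [0, 0, 0, 0, 0.55], [0, 0, 0, 0, 0.75], [0, 0, 0, 0, 0.95], [0, 0, 0, 0, 0.95]],
])

```text
time_s: 41.07
tool_pos: [0.4346, 0.2614, 0.1553]
tcp_rot: [3.14, 0.002, 3.103]
force: [-0.3, 0.1, 0.5]
finger_gap: 0.0256
```

play_rows([
  [[0, 0, 0, 0, 0.95], [0, 0, 0, 0, 0.95], [0, 0, 0, 0, 0.95], [0, 0, 0, 0, 0.95], [0, 0, 0, 0, 0.95]],
])

```text
time_s: 41.48
tool_pos: [0.4341, 0.2611, 0.1544]
tcp_rot: [3.141, 0.0, 3.103]
force: [-0.5, -0.1, 4.6]
finger_gap: 0.0098
```

play_rows([
  [[0, 0, 5, 0, 0.95], [0, 0, 15, 0, 0.95], [0, 0, 35, 0, 0.95], [0, 0, 40, 0, 0.95], [0, 0, 40, 0, 0.95]],
])

```text
time_s: 41.9
tool_pos: [0.4331, 0.2606, 0.2902]
tcp_rot: [-3.14, -0.002, 3.103]
force: [1.1, 1.0, -2.2]
finger_gap: 0.0101
```

play_rows([
  [[5.8, -38, 0, 0, 0.95], [5.8, -38, 0, 0, 0.95], [5.8, -38, 0, 0, 0.95], [5.8, -38, 0, 0, 0.95], [5.8, -38, 0, 0, 0.95]],
])

```text
time_s: 42.32
tool_pos: [0.4626, 0.0694, 0.2893]
tcp_rot: [-3.142, -0.0, 3.104]
force: [1.1, -0.0, -0.9]
finger_gap: 0.01
```

play_rows([
  [[5.8, -38, 0, 0, 0.95], [5.8, -38, 0, 0, 0.95], [5.8, -38, 0, 0, 0.95], [5.8, -38, 0, 0, 0.95], [5.8, -38, 0, 0, 0.95]],
])

```text
time_s: 42.73
tool_pos: [0.4916, -0.1208, 0.2892]
tcp_rot: [3.141, -0.0, 3.103]
force: [0.5, -0.1, -1.5]
finger_gap: 0.0104
```

play_rows([
  [[5.8, -38, 0, 0, 0.95], [5.8, -38, 0, 0, 0.95], [5.8, -38, 0, 0, 0.95], [5.8, -38, 0, 0, 0.95], [5.8, -38, 0, 0, 0.95]],
])

```text
time_s: 43.15
tool_pos: [0.5206, -0.3107, 0.289]
tcp_rot: [3.141, -0.001, 3.103]
force: [0.8, 0.4, -1.0]
finger_gap: 0.0101
```

play_rows([
  [[5.8, -38, 0, 0, 0.95], [5.8, -38, 0, 0, 0.95], [6, -30, 0, 0, 0.95], [0, -11, 0, 0, 0.95], [0, 0, 0, 0, 0.95]],
])

```text
time_s: 43.57
tool_pos: [0.5369, -0.4296, 0.2881]
tcp_rot: [-3.14, -0.002, 3.098]
force: [-0.5, -0.2, -1.5]
finger_gap: 0.0098
```

play_rows([
  [[0, 0, 0, 0, 0.95], [0, 0, 0, 0, 0.95], [0, 0, 0, 0, 0.95]],
])

```text
time_s: 43.82
tool_pos: [0.5392, -0.4234, 0.2893]
tcp_rot: [3.14, -0.0, 3.106]
force: [-0.5, 0.7, -1.4]
finger_gap: 0.0098
```

play_rows([
  [[0, 0, -15, 0, 0.95], [0, 0, -35, 0, 0.95], [0, 0, -35, 0, 0.95], [0, 0, -30, 0, 0.95], [0, 0, -13, 0, 0.95]],
])

```text
time_s: 44.23
tool_pos: [0.5372, -0.4228, 0.1573]
tcp_rot: [3.137, -0.005, 3.105]
force: [-0.8, -0.4, -0.8]
finger_gap: 0.0098
```

play_rows([
  [[0, 0, 0, 0, 0.95], [0, 0, 0, 0, 0.95], [0, 0, 0, 0, 0.95], [0, 0, 0, 0, 0.95]],
])

```text
time_s: 44.57
tool_pos: [0.5398, -0.4266, 0.1636]
tcp_rot: [-3.139, 0.003, 3.103]
force: [0.3, -0.1, 0.0]
finger_gap: 0.01
```

play_rows([
  [[0, 0, -3, 0, 0.95], [0, 0, -1.5, 0, 0.95], [0, 0, 0, 0, 0.95], [0, 0, 0, 0, 0.95]],
])

```text
time_s: 44.9
tool_pos: [0.5385, -0.426, 0.1567]
tcp_rot: [-3.142, 0.0, 3.103]
force: [-0.4, -1.2, -1.4]
finger_gap: 0.0099
```

play_rows([
  [[0, 0, -1, 0, 0.95], [0, 0, -1, 0, 0.95], [0, 0, 0, 0, 0.95], [0, 0, 0, 0, 0.95]],
])

```text
time_s: 45.23
tool_pos: [0.5387, -0.4261, 0.1555]
tcp_rot: [-3.141, 0.0, 3.103]
force: [-1.2, 0.5, 5.5]
finger_gap: 0.0098
```

play_rows([
  [[0.5, 12, 0, 0, 0.95], [0.5, 12, 0, 0, 0.95], [0.5, 12, 0, 0, 0.95], [0, 0, 0, 0, 0.95]],
])

```text
time_s: 45.57
tool_pos: [0.5414, -0.3863, 0.1554]
tcp_rot: [3.14, 0.001, 3.107]
force: [0.2, 1.8, 7.0]
finger_gap: 0.0099
```

play_rows([
  [[0.5, 13, 0, 0, 0.95], [0.5, 13, 0, 0, 0.95], [0.5, 13, 0, 0, 0.95], [0.5, 13, 0, 0, 0.95], [0.5, 13, 0, 0, 0.95]],
])

```text
time_s: 45.98
tool_pos: [0.5432, -0.3241, 0.1554]
tcp_rot: [-3.14, 0.002, 3.104]
force: [-0.5, -2.5, 5.4]
finger_gap: 0.0101
```

play_rows([
  [[0.5, 10, 0, 0, 0.95], [0, 3, 0, 0, 0.95], [0, 0, 0, 0, 0.95], [0, 0, 0, 0, 0.95]],
])

```text
time_s: 46.32
tool_pos: [0.5441, -0.3093, 0.1554]
tcp_rot: [3.14, 0.001, 3.105]
force: [0.2, 1.0, 7.5]
finger_gap: 0.0099
```

play_rows([
  [[0, -0.5, 0.7, 0, 0.95], [0, 0, 0, 0, 0.95], [0, 0, 0, 0, 0.95]],
])

```text
time_s: 46.57
tool_pos: [0.5436, -0.3101, 0.1554]
tcp_rot: [3.139, 0.0, 3.105]
force: [0.5, 3.4, 6.3]
finger_gap: 0.0102
```

play_rows([
  [[0, -0.7, 0, 0, 0.95], [0, 0, 0, 0, 0.95], [0, 0, 0, 0, 0.95]],
])

```text
time_s: 46.82
tool_pos: [0.5436, -0.311, 0.1554]
tcp_rot: [3.139, 0.0, 3.104]
force: [0.1, 3.1, 4.9]
finger_gap: 0.01
```

play_rows([
  [[0, 1.5, 0, 0, 0.95], [0, 0, 0, 0, 0.88], [0, 0, 0, 0, 0.8], [0, 0, 0, 0, 0.6], [0, 0, 0, 0, 0.55]],
])

```text
time_s: 47.23
tool_pos: [0.5426, -0.3117, 0.1548]
tcp_rot: [3.141, -0.001, 3.103]
force: [0.6, -0.0, -0.2]
finger_gap: 0.0277
```

play_rows([
  [[0, 0, 15, 0, 0.55], [0, 0, 30, 0, 0.55], [0, 0, 35, 0, 0.55], [0, 0, 35, 0, 0.55], [0, 0, 0, 0, 0.55]],
])

```text
time_s: 47.65
tool_pos: [0.5458, -0.3134, 0.2771]
tcp_rot: [-3.136, 0.01, 3.103]
force: [0.8, 0.8, 0.4]
finger_gap: 0.0425
```

play_rows([
  [[0, 0, 0, 0, 0.55], [0, 0, 0, 0, 0.55], [0, 0, 0, 0, 0.55]],
])

```text
time_s: 47.9
tool_pos: [0.5422, -0.3113, 0.2688]
tcp_rot: [3.14, -0.003, 3.103]
force: [0.7, -0.0, 1.0]
finger_gap: 0.0425
```

Run:
```python
from h import *
p,d,s=snap('wrist','w_b2');print(s['tool_pos'],s['tcp_rot'],np.degrees(s['tcp_rot'][2]))
a,_,_=snap('side','b9'); c,_,_=snap('scene','c9')
def show(n,f,roi):
    z=np.load(f'pics/{f}.npz');s=dict(tool_pos=z['pos'],tcp_rot=z['rot'])
    for b,ct in blobs(z['p'],(105,150,60),(125,255,255),45,roi)[0]: print(f,b,ct,ray(n,*ct,.08 if n=='wrist' else .075,s).round(4))
show('wrist','w_b',(230,150,340,290));show('wrist','w_b2',(230,150,340,290))
show('side','side0',(340,250,362,270));show('side','b9',(340,250,362,270));show('scene','scene0',(350,240,370,262));show('scene','c9',(350,240,370,262))
z=np.load('pics/s2.npz')
```

```text
[ 0.54219538 -0.3113287   0.26875102] [ 3.14039211e+00 -2.73529537e-03  3.10304078e+00] 177.79114050799754
w_b [274, 192, 11, 51, 416] [278.9, 217.3] [ 0.5423 -0.3101  0.08  ]
w_b2 [277, 191, 10, 50, 410] [281.0, 215.6] [ 0.5421 -0.3112  0.08  ]
side0 [346, 254, 13, 14, 111] [352.0, 261.4] [ 0.5428 -0.3112  0.075 ]
b9 [345, 255, 15, 14, 131] [352.0, 262.0] [ 0.5418 -0.3128  0.075 ]
scene0 [356, 243, 11, 14, 52] [360.3, 248.8] [ 0.5445 -0.3066  0.075 ]
c9 [356, 243, 12, 14, 63] [361.0, 249.3] [ 0.5446 -0.3086  0.075 ]
```

play_rows([
  [[-6.6, 38, 0, 0, 0.55], [-6.6, 38, 0, 0, 0.55], [-6.6, 38, 0, 0, 0.55], [-6.6, 38, 0, 0, 0.55], [-6.6, 38, 0, 0, 0.55]],
])

```text
time_s: 48.47
tool_pos: [0.5092, -0.12, 0.2696]
tcp_rot: [3.141, -0.001, 3.103]
force: [0.9, 0.3, 0.5]
finger_gap: 0.0423
```

play_rows([
  [[-6.6, 38, 0, 0, 0.55], [-6.6, 38, 0, 0, 0.55], [-6.6, 38, 0, 0, 0.55], [-6.6, 38, 0, 0, 0.55], [-6.6, 38, 0, 0, 0.55]],
])

```text
time_s: 48.88
tool_pos: [0.4762, 0.07, 0.2698]
tcp_rot: [-3.141, -0.001, 3.103]
force: [0.8, 0.8, -0.4]
finger_gap: 0.0423
```

play_rows([
  [[-6.6, 38, 0, 0, 0.55], [-6.6, 38, 0, 0, 0.55], [-6.6, 38, 0, 0, 0.55], [-6.6, 38, 0, 0, 0.55], [-6.6, 38, 0, 0, 0.55]],
])

```text
time_s: 49.3
tool_pos: [0.4432, 0.26, 0.2697]
tcp_rot: [-3.141, -0.001, 3.103]
force: [1.3, 0.1, -0.5]
finger_gap: 0.0422
```

play_rows([
  [[-6.6, 38, 0, 0, 0.55], [-6.6, 36, 0, 0, 0.55], [0, 0, 0, 0, 0.55], [0, 0, 0, 0, 0.55], [0, 0, 0, 0, 0.55]],
])

```text
time_s: 49.72
tool_pos: [0.4307, 0.3314, 0.2695]
tcp_rot: [-3.14, -0.001, 3.103]
force: [-0.1, -0.5, 0.6]
finger_gap: 0.0419
```

Run:
```python
from h import *
p,d,s=snap('wrist','w_t3');print(s['tool_pos'],s['tcp_rot'],np.degrees(s['tcp_rot'][2]))
for b,ct in blobs(p,(50,100,50),(80,255,255),60,(200,100,460,290))[0]: print(b,ct,ray('wrist',*ct,.079,s).round(4))
```

```text
[0.4307204  0.33144963 0.26953345] [-3.13964370e+00 -9.67547468e-04  3.10309247e+00] 177.79410194642563
[277, 186, 9, 50, 344] [281.1, 210.2] [0.4271 0.3312 0.079 ]
```

Descend to about z 0.153 and grasp.

play_rows([
  [[-1, 0, -20, 0, 0.55], [0, 0, -35, 0, 0.55], [0, 0, -35, 0, 0.55], [0, 0, -20, 0, 0.55], [0, 0, -7, 0, 0.55]],
])

```text
time_s: 50.18
tool_pos: [0.4292, 0.3291, 0.1503]
tcp_rot: [-3.137, -0.004, 3.1]
force: [-0.1, 0.0, 0.1]
finger_gap: 0.0423
```

play_rows([
  [[0, 0, 0, 0, 0.55], [0, 0, 0, 0, 0.55], [0, 0, 0, 0, 0.75], [0, 0, 0, 0, 0.95], [0, 0, 0, 0, 0.95]],
])

```text
time_s: 50.6
tool_pos: [0.4305, 0.3327, 0.1546]
tcp_rot: [3.14, 0.002, 3.103]
force: [-1.0, 0.4, -0.4]
finger_gap: 0.0257
```

play_rows([
  [[0, 0, 0, 0, 0.95], [0, 0, 0, 0, 0.95], [0, 0, 0, 0, 0.95], [0, 0, 0, 0, 0.95], [0, 0, 0, 0, 0.95]],
])

```text
time_s: 51.02
tool_pos: [0.43, 0.3325, 0.1537]
tcp_rot: [3.141, 0.0, 3.103]
force: [-0.3, -1.3, 5.3]
finger_gap: 0.0102
```

play_rows([
  [[0, 0, 5, 0, 0.95], [0, 0, 15, 0, 0.95], [0, 0, 35, 0, 0.95], [0, 0, 40, 0, 0.95], [0, 0, 40, 0, 0.95]],
])

```text
time_s: 51.43
tool_pos: [0.4291, 0.3318, 0.2891]
tcp_rot: [-3.14, -0.002, 3.103]
force: [0.6, -0.2, -1.4]
finger_gap: 0.0102
```

play_rows([
  [[5.5, -38, 0, 0, 0.95], [5.5, -38, 0, 0, 0.95], [5.5, -38, 0, 0, 0.95], [5.5, -38, 0, 0, 0.95], [5.5, -38, 0, 0, 0.95]],
])

```text
time_s: 51.85
tool_pos: [0.4569, 0.1406, 0.2883]
tcp_rot: [-3.141, -0.0, 3.104]
force: [0.9, -0.5, -1.9]
finger_gap: 0.0096
```

play_rows([
  [[5.5, -38, 0, 0, 0.95], [5.5, -38, 0, 0, 0.95], [5.5, -38, 0, 0, 0.95], [5.5, -38, 0, 0, 0.95], [5.5, -38, 0, 0, 0.95]],
])

```text
time_s: 52.27
tool_pos: [0.4844, -0.0495, 0.2882]
tcp_rot: [3.141, -0.001, 3.103]
force: [1.6, 0.0, -1.9]
finger_gap: 0.0096
```

play_rows([
  [[5.5, -38, 0, 0, 0.95], [5.5, -38, 0, 0, 0.95], [5.5, -38, 0, 0, 0.95], [5.5, -38, 0, 0, 0.95], [5.5, -38, 0, 0, 0.95]],
])

```text
time_s: 52.68
tool_pos: [0.5119, -0.2394, 0.2881]
tcp_rot: [3.141, -0.001, 3.103]
force: [0.5, 0.5, -1.5]
finger_gap: 0.01
```

play_rows([
  [[5.5, -38, 0, 0, 0.95], [5.5, -38, 0, 0, 0.95], [5.5, -38, 0, 0, 0.95], [5.5, -38, 0, 0, 0.95], [4.5, -25, 0, 0, 0.95]],
])

```text
time_s: 53.1
tool_pos: [0.5375, -0.4191, 0.2877]
tcp_rot: [-3.14, -0.001, 3.1]
force: [0.7, 0.0, -1.4]
finger_gap: 0.0098
```

play_rows([
  [[0, -12, 0, 0, 0.95], [0, 0, 0, 0, 0.95], [0, 0, 0, 0, 0.95], [0, 0, 0, 0, 0.95], [0, 0, 0, 0, 0.95]],
])

```text
time_s: 53.52
tool_pos: [0.5395, -0.424, 0.2884]
tcp_rot: [3.14, -0.0, 3.106]
force: [-0.4, -1.0, -1.8]
finger_gap: 0.0099
```

play_rows([
  [[0, 0, -15, 0, 0.95], [0, 0, -35, 0, 0.95], [0, 0, -35, 0, 0.95], [0, 0, -30, 0, 0.95], [0, 0, -12, 0, 0.95]],
])

```text
time_s: 53.93
tool_pos: [0.5375, -0.4233, 0.1573]
tcp_rot: [3.137, -0.006, 3.105]
force: [-0.5, -0.1, -1.3]
finger_gap: 0.0098
```

play_rows([
  [[0, 0, -3, 0, 0.95], [0, 0, -2, 0, 0.95], [0, 0, 0, 0, 0.95], [0, 0, 0, 0, 0.95], [0, 0, 0, 0, 0.95]],
])

```text
time_s: 54.35
tool_pos: [0.5397, -0.4273, 0.1583]
tcp_rot: [-3.14, 0.003, 3.103]
force: [-0.8, 0.6, -1.1]
finger_gap: 0.0099
```

play_rows([
  [[0, 0, -1, 0, 0.95], [0, 0, -0.7, 0, 0.95], [0, 0, 0, 0, 0.95], [0, 0, 0, 0, 0.95]],
])

```text
time_s: 54.68
tool_pos: [0.5389, -0.4267, 0.1548]
tcp_rot: [-3.141, 0.0, 3.103]
force: [-0.0, 0.4, -0.5]
finger_gap: 0.0097
```

play_rows([
  [[0, 0, -0.6, 0, 0.95], [0.5, 12, 0, 0, 0.95], [0.5, 12, 0, 0, 0.95], [0.5, 12, 0, 0, 0.95], [0, 0, 0, 0, 0.95]],
])

```text
time_s: 55.1
tool_pos: [0.5417, -0.3869, 0.1547]
tcp_rot: [3.14, 0.001, 3.107]
force: [0.5, 1.5, 5.6]
finger_gap: 0.0097
```

play_rows([
  [[0.5, 12, 0, 0, 0.95], [0.5, 8, 0, 0, 0.95], [0.2, 4, 0, 0, 0.95], [0, 3, 0, 0, 0.95], [0, 0, 0, 0, 0.95]],
])

```text
time_s: 55.52
tool_pos: [0.5424, -0.3624, 0.1547]
tcp_rot: [-3.141, 0.001, 3.105]
force: [0.5, -0.5, 5.5]
finger_gap: 0.0101
```

play_rows([
  [[0, 1, 0, 0, 0.95], [0, 0, 0, 0, 0.95], [0, 0, 0, 0, 0.95]],
])

```text
time_s: 55.77
tool_pos: [0.5424, -0.3623, 0.1548]
tcp_rot: [-3.141, 0.002, 3.104]
force: [0.9, -2.5, 5.5]
finger_gap: 0.0105
```

play_rows([
  [[0, 1.2, 0, 0, 0.95], [0, 0, 0, 0, 0.95], [0, 0, 0, 0, 0.95]],
])

```text
time_s: 56.02
tool_pos: [0.5423, -0.3615, 0.1548]
tcp_rot: [-3.14, 0.002, 3.103]
force: [0.5, -2.6, 5.5]
finger_gap: 0.0099
```

play_rows([
  [[0, 0, 0, 0, 0.88], [0, 0, 0, 0, 0.8], [0, 0, 0, 0, 0.7], [0, 0, 0, 0, 0.6], [0, 0, 0, 0, 0.55]],
])

```text
time_s: 56.43
tool_pos: [0.5413, -0.3607, 0.1534]
tcp_rot: [3.14, -0.001, 3.103]
force: [0.0, -0.4, -1.0]
finger_gap: 0.0346
```

play_rows([
  [[0, 0, 0, 0, 0.55], [0, 0, 15, 0, 0.55], [0, 0, 30, 0, 0.55], [0, 0, 35, 0, 0.55], [0, 0, 35, 0, 0.55]],
])

```text
time_s: 56.85
tool_pos: [0.541, -0.361, 0.2695]
tcp_rot: [3.14, -0.002, 3.103]
force: [0.8, -0.7, -1.1]
finger_gap: 0.0424
```

play_rows([
  [[0, 18, 30, 0, 0.3], [0, 0, 0, 0, 0], [0, 0, 0, 0, 0], [0, 0, 0, 0, 0], [0, 0, 0, 0, 0]],
])

```text
time_s: 57.27
tool_pos: [0.5406, -0.3436, 0.2974]
tcp_rot: [3.141, -0.003, 3.103]
force: [-0.3, -0.8, 0.7]
finger_gap: 0.0723
```

Run:
```python
from h import *
p,d,s=snap('wrist','w_f');print(s['tool_pos'],s['tcp_rot'],s['time_s'])
a,_,_=snap('side','bf'); c,_,_=snap('scene','cf')
C=dict(blue=((105,150,60),(125,255,255)),green=((50,100,50),(80,255,255)))
def show(n,f,col,roi):
    z=np.load(f'pics/{f}.npz');s=dict(tool_pos=z['pos'],tcp_rot=z['rot'])
    for b,ct in blobs(z['p'],*C[col],30,roi)[0]: print(f,col,b,ct,ray(n,*ct,.08 if n=='wrist' else .075,s).round(4))
for f in('w_long','w_f'):
    for col in C: show('wrist',f,col,(230,150,360,250))
for f in('side0','bf'): show('side',f,'blue',(340,250,362,272));show('side',f,'green',(350,262,380,290))
for f in('scene0','cf'): show('scene',f,'blue',(350,240,370,262));show('scene',f,'green',(365,250,390,275))
w=np.hstack([cv2.resize(p[140:250,170:420],(500,220)),cv2.resize(np.load('pics/w_long.npz')['p'][140:250,170:420],(300,220))])
cv2.imwrite('pics/final.png',np.vstack([w,np.hstack([cv2.resize(a[90:340,170:420],(370,370)),cv2.resize(c[90:340,150:440],(430,370))])])[:,:,::-1])
```

```text
[ 0.54063148 -0.34357146  0.29738077] [ 3.14059743e+00 -2.82165852e-03  3.10252142e+00] 57.2667
w_long blue [313, 183, 13, 45, 331] [319.4, 205.1] [ 0.5419 -0.3089  0.08  ]
w_long green [252, 184, 9, 45, 290] [256.3, 206.2] [ 0.5395 -0.3633  0.08  ]
w_f blue [316, 185, 11, 46, 348] [320.3, 207.4] [ 0.5422 -0.3099  0.08  ]
w_f green [253, 185, 9, 45, 303] [257.8, 207.4] [ 0.5401 -0.3631  0.08  ]
side0 blue [346, 254, 13, 14, 111] [352.0, 261.4] [ 0.5428 -0.3112  0.075 ]
side0 green [357, 270, 15, 14, 142] [364.1, 277.1] [ 0.5411 -0.362   0.075 ]
bf blue [345, 255, 15, 14, 119] [352.0, 262.2] [ 0.5415 -0.3133  0.075 ]
bf green [357, 270, 14, 13, 56] [362.2, 275.0] [ 0.5408 -0.3552  0.075 ]
bf green [361, 275, 11, 9, 70] [366.2, 279.1] [ 0.5419 -0.3687  0.075 ]
scene0 blue [356, 243, 11, 14, 52] [360.3, 248.8] [ 0.5445 -0.3066  0.075 ]
scene0 green [372, 258, 13, 14, 50] [376.7, 263.3] [ 0.5415 -0.3579  0.075 ]
cf blue [356, 243, 12, 14, 63] [361.0, 249.3] [ 0.5446 -0.3086  0.075 ]
cf green [372, 258, 13, 13, 49] [377.0, 263.2] [ 0.5423 -0.3581  0.075 ]
```

View pics/final.png

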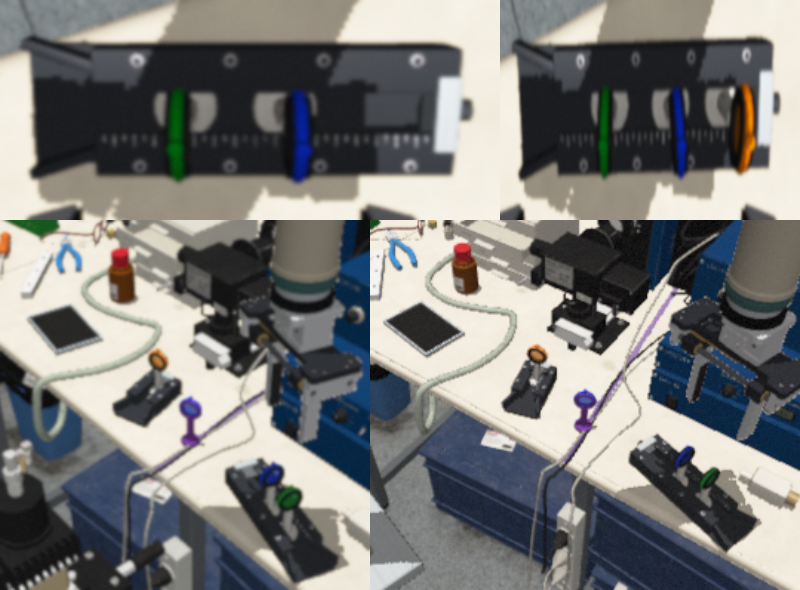

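```bash
python3 -c "
from cell import *
print(sign_off())"
```

```text
the job is handed in; nothing more can be done
None
```

The amber post is on the short rail against its stop, and the blue and green posts are back on the long rail where they stood. The job was handed in at about 57 s. I put green and then blue on the tray, moved amber across, and then slid blue and green back in that order.

**Amber:**
- It stopped hard when I pushed it home in the grip. Afterwards, its rear base edge measured about 4 mm behind the rail origin, which is where a post touching the stop should be.
- My first extra push, with the fingers closed, tipped the post slightly and left it about 1 mm short. I gripped it again, pushed it back to the stop and re-measured it.

**Blue and green:**
- Green is within about 0.5 mm of its original place by the wrist and scene cameras. The side camera split green into two patches, so it gave no usable reading for it.
- Blue is 1 to 2 mm nearer the open end than before, depending on the camera. I left it there.

**Final picture:** All three posts look upright with their rings square across the rails. The bottle is standing where it was, the tray is empty and the gripper is clear of everything. Forces in every reading I took stayed under about 16 N.

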